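# Strip the board test jig after a run

### The arm

A 6-joint arm with a two-finger parallel gripper is mounted at the origin on a cart in front of the work surface, level with it; the furniture and walls round the work are solid. World frame = base frame: x ahead of the robot, y to its left, z up, the work surface at z = 0. Lengths are in m, angles in rad, forces in N, time in s.
With the tool pointing down it reaches from about 0.4 to 0.825 m from the base axis. Payload 7 kg.
Tool frame: the origin (TCP) lies on the mounting face of the last link; the fingertips stand 178 mm ahead of it and the grasp point (between the pads) lies 159 mm ahead of it; z points along the fingers, y is the direction in which the jaws open and shut (so a half turn about z gives the same grasp; the last joint's range is limited). The gripper opens to 88 mm and grips with 3 to 60 N. Pads are 19 mm wide; open, the fingers measure 130 mm over their backs; the gripper's body (78 mm by 193 mm) begins 47 mm behind the grasp point.
Start: joints at [-1.056, 0.359, 0.012, 0, -1.224, -0.288], TCP at [0.152, -0.658, 0.405] pointing down, gripper open.
Joint ranges: [-3.07, 3.07], [-1.43, 2.12], [-1.02, 1.25], [-3.03, 1.67], [-3.05, -0], [-3.03, 3.03]. Speed limits (rad/s): [2.39, 2.39, 3.01, 3.14, 3.14, 3.14].

### API

Orientations are given as [roll, pitch, yaw] about the fixed x, y, z axes, in that order (R = Rz(yaw) Ry(pitch) Rx(roll)).
In Python, from station import * gives the robot as it stands.
- The arm moves only by the tool arm_command, never from a script. Its argument "targets" is a list of rows, each a list of 3 entries, a list of its own where there are three numbers: the turn, a rotation vector about the world's x, y, z in rad, then the shift along the world's x, y, z in mm, then the closure, from 0 (fully open) to 1 (shut). In form: [[[wx, wy, wz], [tx, ty, tz], fingers], ...]. A call has 1 to 8 rows; each row shifts and turns the commanded pose from where the row before left it; what a row does not reach is not made up. A row lasts 1/10 s, in which the tool goes at most 50 mm and 8.59 degrees, less where a joint would pass 70% of its speed; a pose out of reach is approached as far as the arm can. A call with a gripper value outside its range is refused whole. The fingers move at their own pace and stop on an object; "squeeze" is the grip in N (left out, the last holds). Time passes only in rows, so rows that do not move let the fingers close. It gives the time, the measured TCP pose, the force and the opening at its end, in the units of the state.
- get_state(): the state, without advancing time (a new reading comes with each control period).
- grab_frame(name): name is "side" or "top" or "wrist"; returns (picture, depth): 384x512x3 uint8, red, green, blue; 384x512 float32, m along the optical axis (not along the pixel's ray), 0 where there is no reading.
- camera_params(name): a dict with "mtx" (3x3 intrinsics, pixels), "eye" and "orientation" of the camera in the world. Camera axes: x right, y down, z forward; pixel columns grow to the right and rows downward; lengths in m; the calibration is good to about 2 mm. A picture is of the moment at which its call begins: read the wrist's pose just before it. camera_params takes no time and is no camera call; for the wrist camera it gives the pose at the moment of the call.
- job_done(): hands the job in, once; it reports no verdict.
The state is a dict: "t": time; "q": joint angles; "qd": joint speeds; "joint_efforts": joint torques, N m; "eef_pos": TCP position; "ee_rot": TCP orientation; "force": force on the tool from outside, world axes, zero at the start; "moment": the same for the moment, N m; "width": finger opening in m.
Only numpy, scipy, OpenCV 4.12 (cv2) and the standard library are available. Lean on these libraries where they do the work, as an engineer would, in place of code of your own. Each camera call takes 0.05 s, during which the arm holds its last target.

### The job

The test run is over: strip the board test jig for changeover. From the top down and one at a time, lift the pressure plate, the tested circuit board, the nest plate and the probe cassette straight up off the guide posts and set each gently, flat and right way up, in its own storage tray (red-marked for the red-handled pressure plate, green for the board, white for the nest plate, yellow for the cassette). Do not drop or tip any part, and leave the small amber flux bottle standing where it is.

Things in the scene. Friction and masses are not known exactly. Their poses are not given: they have to be found in the camera images.
- test_jig: test jig: fixed near-black block 144 x 72 x 18 mm, two upright 7 mm steel guide posts at x = -22 and +22 mm, tips 70 mm above the desk. Bottom to top on the posts: cassette, nest plate, board, pressure plate, all centred and along the jig's x; 11 mm holes, lift freely; raise undersides above 70 mm. Lower parts are longer and wider, so all show from above. Origin: centre at desk height; x long side
- pressure_plate: top of the stack: dark grey metal plate 64 x 42 x 8 mm standing on four white rods 14 mm long; red bar handle on top, 28 mm along x, 14 mm wide (y), 22 mm high. Origin: centre, at the rods' feet; plate z = 14 to 22 mm, handle 22 to 44 mm; on the jig the origin is 48 mm above the desk. Take it by the handle, closing along y
- circuit_board: second: green circuit board 82 x 44 x 2 mm with a green screw-terminal strip (60 x 10 mm, top 14 mm above the board's underside) flush along each long edge. Origin: centre of the underside, 46 mm above the desk on the jig; x along its length. Take it at mid-length across the strips, 44 mm along y, fingertips kept above the wider nest plate below
- nest_plate: third: white plastic nest plate 100 x 48 x 12 mm. Origin: centre of the underside, 34 mm above the desk on the jig; x along its length. Take it at mid-length across its 48 mm width (y), fingertips kept above the wider cassette below
- probe_cassette: bottom: tan probe cassette, block 118 x 52 x 16 mm, yellow stripe on its sides; brass pins (field 26 x 26 mm, 8 mm long) stick out under its middle, on the jig into an open well. Origin: centre of the block's underside, 18 mm above the desk on the jig; x along its length. Take it at mid-length across its 52 mm width (y)
- red_tray: tray for the red-handled pressure plate: grey, fixed, 90 x 68 mm, red strips on its two end walls. Foam floor 8 mm above the desk, opening 80 x 58 mm (8 mm play all round). End walls and their 12 mm returns on the long sides rise to 16 mm; the long sides are open between, so fingers that hold the part can go down and open there. Origin: tray centre at desk height; x along its length, z up
- green_tray: tray for the circuit board: grey, fixed, 108 x 70 mm, green strips on its two end walls. Foam floor 8 mm above the desk, opening 98 x 60 mm (8 mm play all round). End walls and their 12 mm returns on the long sides rise to 16 mm; the long sides are open between, so fingers that hold the part can go down and open there. Origin: tray centre at desk height; x along its length, z up
- white_tray: tray for the white nest plate: grey, fixed, 126 x 74 mm, white strips on its two end walls. Foam floor 8 mm above the desk, opening 116 x 64 mm (8 mm play all round). End walls and their 12 mm returns on the long sides rise to 16 mm; the long sides are open between, so fingers that hold the part can go down and open there. Origin: tray centre at desk height; x along its length, z up
- yellow_tray: tray for the probe cassette: grey, fixed, 144 x 78 mm, yellow strips on its two end walls. The cassette's ends rest on two foam ledges 20 mm above the desk; its pins hang in the 80 mm long well between. Opening 134 x 68 mm (8 mm play). End walls and their 12 mm returns rise to 28 mm; the long sides are open between, for the fingers. Origin: tray centre at desk height; x along its length, z up
- flux_bottle: bystander: small amber flux bottle with a black cap, 34 mm diameter, 56 mm tall, standing loose between the solder station and the jig. Origin: centre of its foot. Leave it standing. (Also fixed in the way: the black soldering-iron stand left of the jig, 120 mm tall, the white pump bottle, 128 mm, and the drawer box right of the robot, 140 mm: carry parts above them)

How it is judged:
On the way, in this order (a step that is already met when the one before it is completed fails the run):
1. the pressure plate lies flat in the red-marked tray, let go, the parts below it still on the jig's posts (x of pressure_plate in the frame of red_tray between -0.011 and 0.011 m and y of pressure_plate in the frame of red_tray between -0.011 and 0.011 m and z of pressure_plate in the frame of red_tray between 0.004 and 0.012 m and angle between pressure_plate's own z axis and vertical below 0.12 rad and angle between the x axis of pressure_plate and the x axis of red_tray, either way round below 0.35 rad and linear speed of pressure_plate below 0.03 m/s and contact force between pressure_plate and the fingers below 0.1 N and horizontal distance between each of circuit_board, nest_plate, probe_cassette and test_jig below 0.01 m), for 0.2 s.
2. the circuit board lies flat in the green-marked tray, let go, the parts below it still on the jig's posts (x of circuit_board in the frame of green_tray between -0.011 and 0.011 m and y of circuit_board in the frame of green_tray between -0.011 and 0.011 m and z of circuit_board in the frame of green_tray between 0.004 and 0.012 m and angle between circuit_board's own z axis and vertical below 0.12 rad and angle between the x axis of circuit_board and the x axis of green_tray, either way round below 0.35 rad and linear speed of circuit_board below 0.03 m/s and contact force between circuit_board and the fingers below 0.1 N and horizontal distance between each of nest_plate, probe_cassette and test_jig below 0.01 m), for 0.2 s.
3. the nest plate lies flat in the white-marked tray, let go, the parts below it still on the jig's posts (x of nest_plate in the frame of white_tray between -0.011 and 0.011 m and y of nest_plate in the frame of white_tray between -0.011 and 0.011 m and z of nest_plate in the frame of white_tray between 0.004 and 0.012 m and angle between nest_plate's own z axis and vertical below 0.12 rad and angle between the x axis of nest_plate and the x axis of white_tray, either way round below 0.35 rad and linear speed of nest_plate below 0.03 m/s and contact force between nest_plate and the fingers below 0.1 N and horizontal distance between probe_cassette and test_jig below 0.01 m), for 0.2 s.
4. the probe cassette lies flat in the yellow-marked tray, let go (x of probe_cassette in the frame of yellow_tray between -0.011 and 0.011 m and y of probe_cassette in the frame of yellow_tray between -0.011 and 0.011 m and z of probe_cassette in the frame of yellow_tray between 0.016 and 0.024 m and angle between probe_cassette's own z axis and vertical below 0.12 rad and angle between the x axis of probe_cassette and the x axis of yellow_tray, either way round below 0.35 rad and linear speed of probe_cassette below 0.03 m/s and contact force between probe_cassette and the fingers below 0.1 N), for 0.2 s.
At the end, for the whole second after the job is handed in: Each of the four parts is upright in its own tray: flat within 0.12 rad, seated within 4 mm, within 11 mm of the tray's centre along each tray axis and 0.35 rad of its direction (either way round), released and at rest; the amber bottle stands within 40 mm of its start (all of step 4 and x of pressure_plate in the frame of red_tray between -0.011 and 0.011 m and y of pressure_plate in the frame of red_tray between -0.011 and 0.011 m and z of pressure_plate in the frame of red_tray between 0.004 and 0.012 m and angle between each of pressure_plate, circuit_board, nest_plate's own z axis and vertical below 0.12 rad and angle between the x axis of pressure_plate and the x axis of red_tray, either way round below 0.35 rad and linear speed of each of pressure_plate, circuit_board, nest_plate below 0.03 m/s and contact force between each of pressure_plate, circuit_board, nest_plate and the fingers below 0.1 N and x of circuit_board in the frame of green_tray between -0.011 and 0.011 m and y of circuit_board in the frame of green_tray between -0.011 and 0.011 m and z of circuit_board in the frame of green_tray between 0.004 and 0.012 m and angle between the x axis of circuit_board and the x axis of green_tray, either way round below 0.35 rad and x of nest_plate in the frame of white_tray between -0.011 and 0.011 m and y of nest_plate in the frame of white_tray between -0.011 and 0.011 m and z of nest_plate in the frame of white_tray between 0.004 and 0.012 m and angle between the x axis of nest_plate and the x axis of white_tray, either way round below 0.35 rad and angle between flux_bottle's own z axis and vertical below 0.3 rad and distance of flux_bottle from where it was at the start of the episode below 0.04 m); the robot touches nothing.
It fails at once if one of the four parts is dropped (falls free faster than 0.7 m/s, that is from more than about 25 mm) ((linear speed of pressure_plate above 0.7 m/s and contact force between pressure_plate and the fingers below 0.01 N) or (linear speed of circuit_board above 0.7 m/s and contact force between circuit_board and the fingers below 0.01 N) or (linear speed of nest_plate above 0.7 m/s and contact force between nest_plate and the fingers below 0.01 N) or (linear speed of probe_cassette above 0.7 m/s and contact force between probe_cassette and the fingers below 0.01 N)).
It fails at once if one of the four parts is tipped more than 40 degrees (angle between any of pressure_plate, circuit_board, nest_plate, probe_cassette's own z axis and vertical above 0.7 rad).
It fails at once if the amber bottle is knocked over or pushed more than 40 mm (angle between flux_bottle's own z axis and vertical above 0.5 rad or distance of flux_bottle from where it was at the start of the episode above 0.04 m).
It also fails if it takes over 102 s, if anything falls off the work surface, if the arm or the gripper's body presses on something with over 40 N, if the wrist force passes 120 N, or if a joint passes its speed limit or range.

## Working session

There is one attempt and no reset: what is moved stays moved. The work goes in short steps, Python scripts to look and compute and a tool call to move; the robot and the scene stay as the last step left them, time stands still between calls to the robot, and variables do not carry over. Pictures are saved under pics/ and viewed, and the job is handed in when it is done.

Besides the shell and the picture viewer there is one more tool, called after "Call:" in YAML: its name, and indented under it one key for each argument. arm_command: Moves the arm, as the interface text tells. Its arguments: {"type":"object","properties":{"targets":{"type":"array"},"squeeze":{"type":"number"}},"required":["targets"]}

```bash
mkdir -p pics; ls; python3 - <<'E'
from station import *
import cv2, numpy as np
s=get_state(); print(s)
for n in ("top","side","wrist"):
    p=camera_params(n); print(n,p)
    im,d=grab_frame(n); np.savez(f"pics/{n}0.npz",im=im,d=d,mtx=p["mtx"],eye=p["eye"],ori=p["orientation"])
    cv2.imwrite(f"pics/{n}0.png",im[:,:,::-1])
E
```

```text
pics
{'t': 0.0, 'q': array([-1.05587982e+00,  3.59372864e-01,  1.10801509e-02, -3.57451549e-04,
       -1.22407880e+00, -2.88096752e-01]), 'qd': array([-1.71884912e-03, -3.33611109e-04, -6.61020286e-06,  1.22794874e-03,
       -2.88403108e-04, -2.67226762e-03]), 'joint_efforts': array([-2.16271983e-04, -5.82713413e+01,  2.93057799e+01,  6.99729100e+00,
        6.75010946e-03, -1.94868935e-04]), 'eef_pos': array([ 0.15175184, -0.65752771,  0.40373946]), 'ee_rot': array([ 3.13998690e+00, -1.25417823e-04, -2.91489452e+00]), 'force': array([-0.21201248,  0.59994142,  1.7450811 ]), 'moment': array([0.02726579, 0.02080337, 0.05992688]), 'width': 0.0875007167925304}
top {'mtx': array([[359.92445093,   0.        , 252.62838001],
       [  0.        , 359.92445093, 186.2806864 ],
       [  0.        ,   0.        ,   1.        ]]), 'eye': array([0.38703393, 0.06590834, 0.95022789]), 'orientation': array([-3.01337748,  0.02724942, -1.59967631])}
side {'mtx': array([[363.93902461,   0.        , 257.47327173],
       [  0.        , 363.93902461, 193.29974612],
       [  0.        ,   0.        ,   1.        ]]), 'eye': array([ 0.3457915 , -0.70847527,  0.36145347]), 'orientation': array([-1.94656049, -0.0158254 , -0.21044881])}
wrist {'mtx': array([[331.69788537,   0.        , 254.832363  ],
       [  0.        , 331.69788537, 192.80857086],
       [  0.        ,   0.        ,   1.        ]]), 'eye': array([ 0.06976402, -0.67567242,  0.38346839]), 'orientation': array([ 2.82736828e+00, -1.12551844e-03,  1.79793872e+00])}
```

View pics/top0.png

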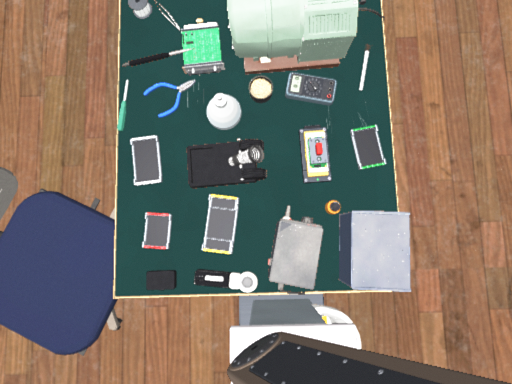

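View pics/side0.png

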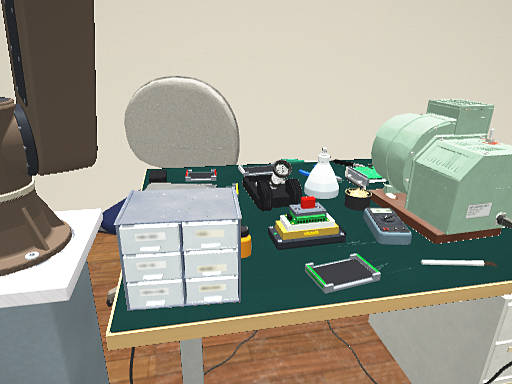

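View pics/wrist0.png

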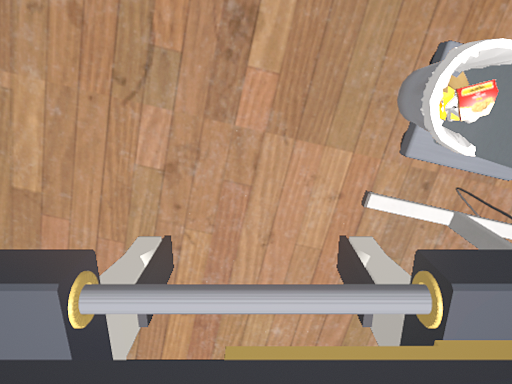

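The top view shows the white tray at about (146,160), red at (157,230), yellow at (221,224), the jig at (316,153), green at (368,146) and the bottle at (333,207). The side view confirms the stack on the jig. Next I'll measure the poses.

```bash
cat > h.py <<'E'
import numpy as np, cv2
from scipy.spatial.transform import Rotation as R
def cloud(d,mtx,eye,ori):
    h,w=d.shape; u,v=np.meshgrid(np.arange(w),np.arange(h))
    c=np.stack([(u-mtx[0,2])/mtx[0,0]*d,(v-mtx[1,2])/mtx[1,1]*d,d],-1)
    return c@R.from_euler('xyz',ori).as_matrix().T+eye
def load(n):
    z=np.load(n); return z['im'],z['d'],cloud(z['d'],z['mtx'],z['eye'],z['ori'])
def rect(P):
    r=cv2.minAreaRect(P.astype(np.float32)*1000); b=cv2.boxPoints(r)
    e=b[1]-b[0]; f=b[2]-b[1]; 
    if np.linalg.norm(f)>np.linalg.norm(e): e,f=f,e
    a=np.degrees(np.arctan2(e[1],e[0]))%180
    return np.round(r[0],1),round(np.linalg.norm(e),1),round(np.linalg.norm(f),1),round(a,1)
E
python3 - <<'E'
from h import *
im,d,P=load('pics/top0.npz')
z=P[...,2]
desk=(abs(z)<0.03)
print(np.median(z[170:200,280:300]),z[180,285:295]*1000)
print(z[153,300:335].round(3)); print(z[160,128:165].round(3))
for n,(u,v) in dict(white=(146,160),red=(157,230),yellow=(221,224),green=(368,146),jig=(316,153)).items():
    m=np.zeros(z.shape,np.uint8); m[v-38:v+38,u-26 if n!='jig' else u-22:u+26]=1
    lo=0.011 if n not in('yellow','jig') else .012
    k=(m>0)&(z>lo)&(z<(.05 if n!='jig' else .12))
    nl,lab,st,ce=cv2.connectedComponentsWithStats(k.astype(np.uint8),connectivity=8)
    i=1+np.argmax(st[1:,4]); k=lab==i
    print(n,st[i],rect(P[k][:,:2]),np.median(z[k]))
    for c,(lo2,hi2) in (dict(parts=(0.03,.2),).items() if n=='jig' else ()):
        pass
c=cv2.resize(im[100:270,120:400],None,fx=2.8,fy=2.8,interpolation=cv2.INTER_CUBIC)
cv2.imwrite('pics/crop.png',c[:,:,::-1])
E
```

```text
0.0030132238935350886 [3.48352175 3.28741218 5.7067347  4.39519065 1.9270391  1.06659754
 4.37974693 4.1650536  5.08368933 4.61381892]
[0.002 0.02  0.016 0.018 0.018 0.027 0.033 0.046 0.054 0.065 0.068 0.068
 0.071 0.07  0.068 0.071 0.084 0.093 0.091 0.095 0.094 0.091 0.072 0.071
 0.07  0.071 0.07  0.018 0.017 0.001 0.004 0.004 0.003 0.002 0.002]
[ 0.005 -0.     0.004  0.003  0.     0.011  0.007  0.008  0.008  0.007
  0.009  0.008  0.01   0.01   0.01   0.008  0.01   0.009  0.009  0.006
  0.007  0.007  0.011  0.007  0.009  0.007  0.008  0.008  0.01   0.008
  0.009  0.009  0.002  0.002  0.001  0.006  0.004]
white [133 176  29  10  84] (array([533.1, 366.9]), np.float32(73.7), np.float32(15.5), np.float32(95.3)) 0.01579875715038037
red [142 241  27   8  78] (array([363.3, 345.3]), np.float32(67.6), np.float32(15.9), np.float32(83.9)) 0.016047748865848477
yellow [201 238  32  16 391] (array([357.7, 183.2]), np.float32(77.5), np.float32(32.5), np.float32(81.3)) 0.02085135149055295
green [350 125  28  12  90] (array([ 648.3, -211.3]), np.float32(70.4), np.float32(16.5), np.float32(100.4)) 0.015896134958626074
jig [ 299  125   32   58 1536] (array([591.7, -77.5]), np.float32(153.3), np.float32(72.4), np.float32(2.3)) 0.038674340522801276
```

View pics/crop.png

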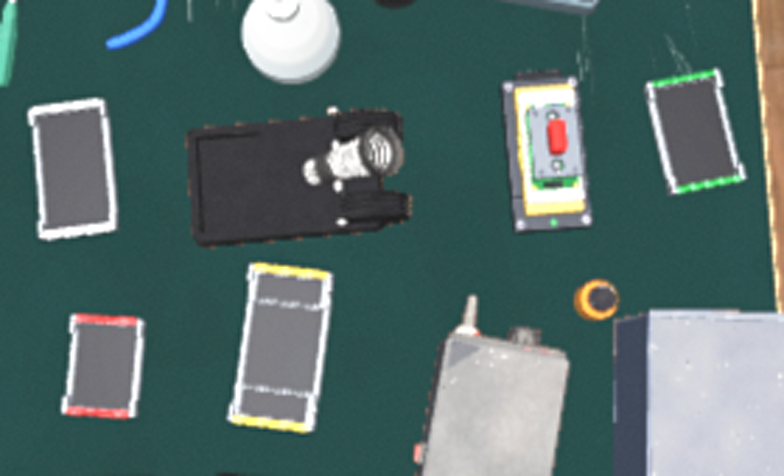

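```bash
python3 - <<'E'
from h import *
im,d,P=load('pics/top0.npz')
z=P[...,2].astype(np.float32); zm=cv2.medianBlur(z,3)
print('desk z',np.median(z[175:200,282:300]),np.median(z[200:250,130:140]))
for n,(u,v,h,w) in dict(white=(146,160,32,22),red=(157,230,25,22),yellow=(221,224,36,22),green=(368,146,28,22),bottle=(333,207,9,9)).items():
    m=np.zeros(z.shape,np.uint8); m[v-h:v+h,u-w:u+w]=1
    k=((m>0)&(zm>.0062)&(z<.08)).astype(np.uint8)
    k=cv2.morphologyEx(k,cv2.MORPH_OPEN,np.ones((3,3),np.uint8))
    nl,lab,st,ce=cv2.connectedComponentsWithStats(k,connectivity=4)
    i=1+np.argmax(st[1:,4]); k=lab==i
    print(n,st[i],rect(P[k][:,:2]),P[k][:,:2].mean(0).round(4),z[k].max())
hsv=cv2.cvtColor(im,cv2.COLOR_RGB2HSV)
red=((hsv[...,0]<8)|(hsv[...,0]>172))&(hsv[...,1]>150)&(z>.08)&(z<.11)
red[:,:300]=0;red[:,335:]=0
print('handle',red.sum(),rect(P[red][:,:2]),P[red].mean(0))
jb=np.zeros(z.shape,bool); jb[122:186,296:336]=1
print('plate',rect(P[jb&(z>.063)&(z<.076)][:,:2]))
k=jb&(z>.012)&(z<.024); print('jig',rect(P[k][:,:2]))
E
```

```text
desk z 0.0031388514 0.002722898
white [ 130  136   32   49 1250] (array([590.4, 372.3]), np.float32(130.9), np.float32(73.5), np.float32(5.5)) [0.5891 0.3723] 0.02073372
red [142 213  30  36 890] (array([400.6, 341.9]), np.float32(90.7), np.float32(67.7), np.float32(175.0)) [0.4002 0.3422] 0.019445801
yellow [ 202  195   37   59 1665] (array([412.6, 174.5]), np.float32(150.3), np.float32(77.8), np.float32(171.8)) [0.4124 0.1746] 0.03195063
green [ 350  126   36   44 1065] (array([ 603.7, -221.3]), np.float32(108.2), np.float32(76.1), np.float32(8.9)) [ 0.6034 -0.2185] 0.02107445
bottle [326 201  15  13 156] (array([ 445.5, -116.3]), np.float32(36.9), np.float32(32.1), np.float32(67.3)) [ 0.446  -0.1111] 0.05939634
handle 64 (array([586.2, -76.8]), np.float32(26.4), np.float32(12.3), np.float32(0.1)) [ 0.58595917 -0.07643904  0.09170009]
plate (array([586.6, -77.2]), np.float32(64.3), np.float32(42.6), np.float32(2.8))
jig (array([591.7, -77.5]), np.float32(153.3), np.float32(72.4), np.float32(2.3))
```

The trays and jig fit their known sizes. I'll move over the jig at height for a wrist look.

Call:
arm_command:
  targets:
    - [[0, 0, -0.009], [22, 29, 0], 0]
    - [[0, 0, -0.009], [22, 29, 0], 0]
    - [[0, 0, -0.009], [22, 29, 0], 0]
    - [[0, 0, -0.009], [22, 29, 0], 0]
    - [[0, 0, -0.009], [22, 29, 0], 0]
    - [[0, 0, -0.009], [22, 29, 0], 0]
    - [[0, 0, -0.009], [22, 29, 0], 0]
    - [[0, 0, -0.009], [22, 29, 0], 0]
  squeeze: 20

```text
t: 0.95
eef_pos: [0.3283, -0.4244, 0.4046]
ee_rot: [3.141, 0.0, -2.987]
force: [0.3, 0.0, -0.1]
width: 0.0879
```

Call:
arm_command:
  targets:
    - [[0, 0, -0.009], [22, 29, 0], 0]
    - [[0, 0, -0.009], [22, 29, 0], 0]
    - [[0, 0, -0.009], [22, 29, 0], 0]
    - [[0, 0, -0.009], [22, 29, 0], 0]
    - [[0, 0, -0.009], [22, 29, 0], 0]
    - [[0, 0, -0.009], [22, 29, 0], 0]
    - [[0, 0, -0.009], [22, 29, 0], 0]
    - [[0, 0, -0.009], [22, 29, 0], 0]

```text
t: 1.75
eef_pos: [0.5043, -0.1923, 0.4046]
ee_rot: [3.141, -0.0, -3.059]
force: [0.5, -0.3, -0.2]
width: 0.0873
```

Call:
arm_command:
  targets:
    - [[0, 0, -0.009], [22, 29, 0], 0]
    - [[0, 0, -0.009], [22, 29, 0], 0]
    - [[0, 0, -0.009], [22, 29, 0], 0]
    - [[0, 0, -0.01], [17, 30, 0], 0]
    - [[0, 0, 0], [0, 0, 0], 0]
    - [[0, 0, 0], [0, 0, 0], 0]

```text
t: 2.35
eef_pos: [0.5869, -0.076, 0.4041]
ee_rot: [-3.142, -0.001, -3.094]
force: [0.5, -0.1, 1.0]
width: 0.0874
```

```bash
cat > w.py <<'E'
import sys
from station import *
from h import *
def snap(tag,name='wrist'):
    s=get_state(); p=camera_params(name); im,d=grab_frame(name)
    np.savez(f"pics/{tag}.npz",im=im,d=d,mtx=p["mtx"],eye=p["eye"],ori=p["orientation"])
    cv2.imwrite(f"pics/{tag}.png",im[:,:,::-1])
    print(s['t'],s['eef_pos'].round(4),s['ee_rot'].round(4),s['force'].round(1),s['width'],s['q'].round(2))
if __name__=='__main__': snap(sys.argv[1],*(sys.argv[2:]))
E
python3 w.py w1
```

```text
2.35 [ 0.5869 -0.076   0.4041] [-3.1415e+00 -1.2000e-03 -3.0942e+00] [ 0.5 -0.1  1. ] 0.08738873478770183 [ 0.2   0.22 -0.18 -0.   -1.17 -1.72]
```

View pics/w1.png

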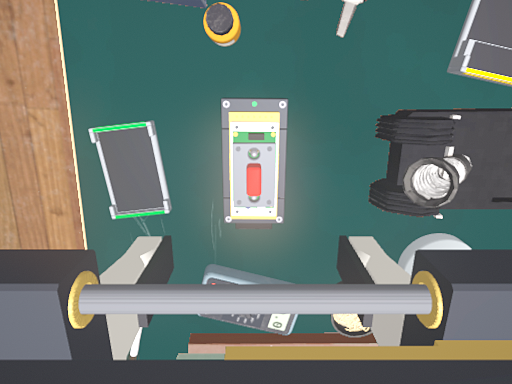

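The wrist view shows the jig at (254,160), red handle at (254,180), green tray at (130,170) and the iron stand from u≈370. Measure these.

```bash
cat > m1.py <<'E'
import sys
from h import *
im,d,P=load(f'pics/{sys.argv[1]}.npz'); z=P[...,2]
hsv=cv2.cvtColor(im,cv2.COLOR_RGB2HSV); H,S,V=[hsv[...,i].astype(int) for i in range(3)]
box=(abs(P[...,0]-.588)<.1)&(abs(P[...,1]+.077)<.055)&(d>0)
box[240:]=0
def rep(n,k,e=1):
    k=k&box
    k=cv2.morphologyEx(k.astype(np.uint8),cv2.MORPH_OPEN,np.ones((3,3),np.uint8))>0
    if k.sum()>20: print(n,k.sum(),rect(P[k][:,:2]),'z',np.percentile(z[k],[5,50,95]).round(4))
rep('handle',((H<8)|(H>172))&(S>140)&(z>.08))
rep('z>62..78',(z>.064)&(z<.077))
rep('white',(S<60)&(V>190)&(z>.038)&(z<.054))
rep('green',(H>40)&(H<80)&(S>100)&(z>.04)&(z<.066))
rep('tan/yellow',(H>15)&(H<35)&(S>80)&(z>.025)&(z<.042))
rep('z>.008',(z>.009))
rep('z>.027',(z>.027)); rep('z>.04',(z>.040)); rep('z>.05',(z>.052))
k=(P[...,0]>.54)&(P[...,0]<.64)&(P[...,1]>-.03)&(P[...,1]<.15)&(z>.03)
k[240:]=0
for lo in (.03,.05,.07,.09,.11):
    q=k&(z>lo); 
    if q.any(): print('stand z>',lo,'min y',np.percentile(P[q][:,1],1).round(3))
E
python3 m1.py w1
```

```text
handle 186 (array([586.5, -76.5]), np.float32(27.0), np.float32(12.1), np.float32(3.0)) z [0.0897 0.0912 0.0922]
z>62..78 2195 (array([586.9, -76.7]), np.float32(64.5), np.float32(42.0), np.float32(2.8)) z [0.068  0.0695 0.0707]
white 799 (array([587.9, -76.2]), np.float32(100.5), np.float32(47.1), np.float32(2.2)) z [0.0443 0.0456 0.0476]
green 187 (array([552. , -77.8]), np.float32(40.6), np.float32(9.4), np.float32(93.0)) z [0.0464 0.0475 0.0486]
tan/yellow 24 (array([645.8, -94.5]), np.float32(8.1), np.float32(3.4), np.float32(93.4)) z [0.0324 0.0336 0.035 ]
z>.008 8334 (array([591.4, -76.1]), np.float32(151.7), np.float32(109.6), np.float32(2.7)) z [0.0164 0.0451 0.0911]
z>.027 5321 (array([586.5, -80.9]), np.float32(128.6), np.float32(100.6), np.float32(159.2)) z [0.0331 0.0683 0.0919]
z>.04 4431 (array([587.4, -76.7]), np.float32(106.3), np.float32(98.2), np.float32(142.7)) z [0.045  0.069  0.0923]
z>.05 3089 (array([580.7, -80.4]), np.float32(85.5), np.float32(80.5), np.float32(53.9)) z [0.059  0.0696 0.2275]
stand z> 0.03 min y -0.024
stand z> 0.05 min y -0.025
stand z> 0.07 min y -0.027
stand z> 0.09 min y -0.028
stand z> 0.11 min y -0.029
```

```bash
python3 - <<'E'
from h import *
im,d,P=load('pics/w1.npz'); z=P[...,2]
q=(z>.03)&(z<.14); q[:, :330]=0; q[228:]=0
for lo in (.03,.05,.07,.09,.11):
    k=q&(z>lo)&(P[...,0]>.54)&(P[...,0]<.64); print(lo,k.sum(),np.percentile(P[k][:,1],[0,1,5]).round(3),np.percentile(P[k][:,0],[1,99]).round(3))
im,d,P=load('pics/top0.npz'); z=P[...,2]
# obstacles near trays: y range, for body
for n,(x,y) in dict(white=(.590,.372),red=(.400,.342),yellow=(.4125,.1745),green=(.6035,-.2195)).items():
    k=(abs(P[...,0]-x)<.06)&(abs(P[...,1]-y)<.12)&(z>.035)&(z<.25)
    print(n,k.sum(),(P[k].min(0).round(3),P[k].max(0).round(3)) if k.any() else '')
E
```

```text
0.03 5865 [0.054 0.057 0.061] [0.54  0.623]
0.05 4188 [0.058 0.06  0.063] [0.541 0.623]
0.07 2227 [0.058 0.059 0.062] [0.554 0.596]
0.09 1516 [0.058 0.059 0.061] [0.554 0.597]
0.11 558 [0.073 0.076 0.078] [0.555 0.596]
white 0 
red 0 
yellow 0 
green 12 (array([ 0.545, -0.103,  0.045]), array([ 0.634, -0.1  ,  0.069]))
```

Call:
arm_command:
  targets:
    - [[0, 0, 0], [0, -0.5, -30], 0]
    - [[0, 0, 0], [0, 0, -30], 0]
    - [[0, 0, 0], [0, 0, -30], 0]
    - [[0, 0, 0], [0, 0, -25], 0.3]
    - [[0, 0, 0], [0, 0, -15], 0.3]
    - [[0, 0, 0], [0, 0, -10], 0.3]
    - [[0, 0, 0], [0, 0, -7], 0.3]
    - [[0, 0, 0], [0, 0, -3], 0.3]

```text
t: 3.2
eef_pos: [0.5866, -0.0776, 0.2546]
ee_rot: [-3.142, -0.0, -3.096]
force: [-0.4, -0.1, -0.7]
width: 0.0618
```

Call:
arm_command:
  targets:
    - [[0, 0, 0], [0, 0, -4], 0.5]
    - [[0, 0, 0], [0, 0, 0], 0.7]
    - [[0, 0, 0], [0, 0, 0], 1]
    - [[0, 0, 0], [0, 0, 0], 1]
    - [[0, 0, 0], [0, 0, 0], 1]
    - [[0, 0, 0], [0, 0, 0], 1]
  squeeze: 25

```text
t: 3.8
eef_pos: [0.5868, -0.0771, 0.2509]
ee_rot: [3.142, 0.0, -3.096]
force: [-0.7, -0.6, 0.2]
width: 0.0189
```

Call:
arm_command:
  targets:
    - [[0, 0, 0], [0, 0, 0], 1]
    - [[0, 0, 0], [0, 0, 0], 1]
    - [[0, 0, 0], [0, 0, 0], 1]

```text
t: 4.1
eef_pos: [0.5868, -0.0772, 0.2508]
ee_rot: [3.142, 0.0, -3.096]
force: [-0.4, 0.3, 1.0]
width: 0.014
```

Call:
arm_command:
  targets:
    - [[0, 0, 0], [0, 0, 3], 1]
    - [[0, 0, 0], [0, 0, 5], 1]
    - [[0, 0, 0], [0, 0, 8], 1]
    - [[0, 0, 0], [0, 0, 10], 1]
    - [[0, 0, 0], [0, 0, 10], 1]
    - [[0, 0, 0], [0, 0, 10], 1]
    - [[0, 0, 0], [0, 0, 0], 1]

```text
t: 4.8
eef_pos: [0.5873, -0.0772, 0.2988]
ee_rot: [3.141, 0.003, -3.095]
force: [0.9, -0.4, -1.4]
width: 0.0136
```

```bash
python3 w.py s1 side; python3 - <<'E'
import cv2
a=cv2.imread('pics/s1.png'); cv2.imwrite('pics/s1c.png',cv2.resize(a[120:300,220:420],None,fx=3,fy=3))
E
```

```text
4.8 [ 0.5873 -0.0772  0.2988] [ 3.1415  0.0033 -3.0955] [ 0.9 -0.4 -1.4] 0.013621988815231287 [ 0.2   0.31 -0.32  0.   -0.94 -1.72]
```

View pics/s1c.png

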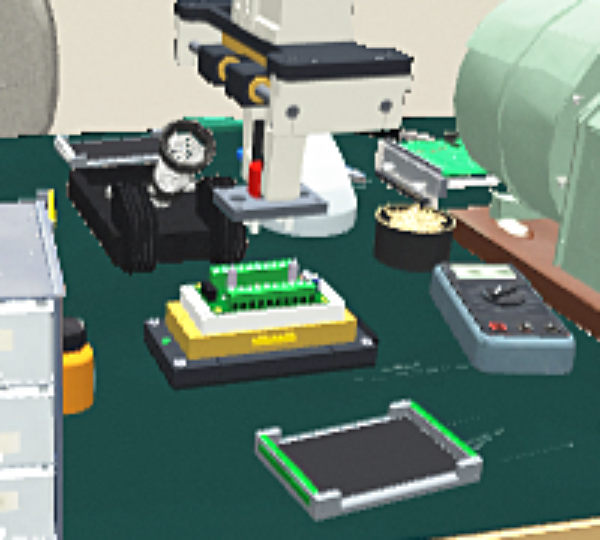

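The plate hangs level from the fingers, and the board and lower parts remain on the posts. Carrying it to the red tray.

Call:
arm_command:
  targets:
    - [[0, 0, 0], [0, 0, 20], 1]
    - [[0, 0, 0], [0, 0, 25], 1]
    - [[0, 0, -0.01], [-13, 20, 15], 1]
    - [[0, 0, -0.01], [-13, 30, 0], 1]
    - [[0, 0, -0.01], [-14, 32, 0], 1]
    - [[0, 0, -0.01], [-14, 32, 0], 1]
    - [[0, 0, -0.01], [-14, 32, 0], 1]
    - [[0, 0, -0.01], [-14, 32, 0], 1]

```text
t: 5.65
eef_pos: [0.5038, 0.1018, 0.3563]
ee_rot: [-3.142, -0.0, 3.127]
force: [0.6, -0.0, -1.1]
width: 0.0143
```

Call:
arm_command:
  targets:
    - [[0, 0, -0.01], [-15, 32, 0], 1]
    - [[0, 0, -0.01], [-15, 32, 0], 1]
    - [[0, 0, -0.01], [-15, 32, 0], 1]
    - [[0, 0, -0.01], [-15, 32, 0], 1]
    - [[0, 0, -0.01], [-15, 32, 0], 1]
    - [[0, 0, -0.01], [-15, 32, 0], 1]
    - [[0, 0, -0.013], [-10, 30, 0], 1]
    - [[0, 0, 0], [-5, 19, 0], 1]

```text
t: 6.45
eef_pos: [0.3988, 0.3435, 0.3564]
ee_rot: [-3.142, -0.0, 3.056]
force: [0.3, -0.6, -2.0]
width: 0.0138
```

Call:
arm_command:
  targets:
    - [[0, 0, 0], [0, 0, 0], 1]
    - [[0, 0, 0], [0, 0, 0], 1]

```text
t: 6.65
eef_pos: [0.3996, 0.3418, 0.3561]
ee_rot: [-3.141, -0.001, 3.055]
force: [-0.1, 0.3, -2.1]
width: 0.0139
```

```bash
python3 w.py w2
```

```text
6.65 [0.3996 0.3418 0.3561] [-3.1405e+00 -6.0000e-04  3.0553e+00] [-0.1  0.3 -2.1] 0.01386921972320295 [ 1.08  0.15 -0.38 -0.   -1.03 -2.74]
```

View pics/w2.png

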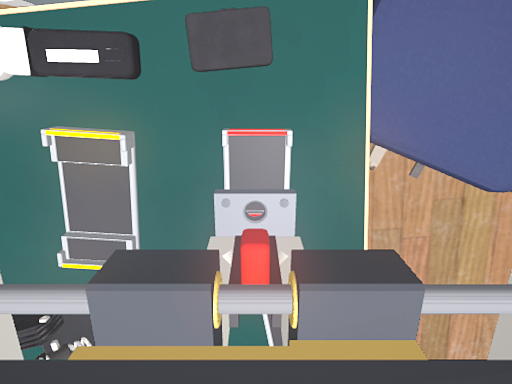

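The plate at (255,212) is centred over the red tray, whose visible edges run u 222–292 with the near strip at v≈132. Measuring the tray from its visible half.

```bash
python3 - <<'E'
from h import *
im,d,P=load('pics/w2.npz'); z=P[...,2]
k=(z>.0115)&(z<.022)&(abs(P[...,0]-.38)<.06)&(abs(P[...,1]-.342)<.06); k[190:]=0
k=cv2.morphologyEx(k.astype(np.uint8),cv2.MORPH_OPEN,np.ones((2,2),np.uint8))>0
print(rect(P[k][:,:2]), P[k].min(0),P[k].max(0))
hsv=cv2.cvtColor(im,cv2.COLOR_RGB2HSV); H,S,V=[hsv[...,i].astype(int) for i in range(3)]
r=((H<8)|(H>172))&(S>120)&(z>.008)&(z<.025)&(P[...,0]<.4); r[190:]=0
print('red strip',r.sum(),rect(P[r][:,:2]))
# plate edges
k=(z>.155)&(z<.19)&(abs(P[...,1]-.342)<.04)&(P[...,0]<.4); k[234:]=0
print('plate',k.sum(),rect(P[k][:,:2]))
k=(z>.0115)&(z<.035)&(abs(P[...,0]-.4125)<.09)&(abs(P[...,1]-.1745)<.055); k[:,200:]=0
print('yellow',rect(P[k][:,:2]))
E
```

```text
(array([345.3, 350.3]), np.float32(69.3), np.float32(58.6), np.float32(83.7)) [0.31581381 0.31268613 0.00108865] [0.3781379  0.38251891 0.33581644]
red strip 202 (array([359.1, 347.8]), np.float32(55.8), np.float32(6.5), np.float32(85.1))
plate 3401 (array([379.1, 343.9]), np.float32(42.2), np.float32(23.5), np.float32(85.2))
yellow (array([413.2, 176.2]), np.float32(144.4), np.float32(78.4), np.float32(171.1))
```

Call:
arm_command:
  targets:
    - [[0, 0, 0], [1.5, 1.2, -20], 1]
    - [[0, 0, 0], [0, 0, -30], 1]
    - [[0, 0, 0], [0, 0, -30], 1]
    - [[0, 0, 0], [0, 0, -25], 1]
    - [[0, 0, 0], [0, 0, -15], 1]
    - [[0, 0, 0], [0, 0, -10], 1]
    - [[0, 0, 0], [0, 0, -7], 1]
    - [[0, 0, 0], [0, 0, -4], 1]

```text
t: 7.5
eef_pos: [0.4016, 0.3427, 0.2155]
ee_rot: [3.142, 0.0, 3.054]
force: [0.4, 0.5, -1.4]
width: 0.0138
```

Call:
arm_command:
  targets:
    - [[0, 0, 0], [0, 0, -2], 1]
    - [[0, 0, 0], [0, 0, -1], 1]
    - [[0, 0, 0], [0, 0, 0], 1]

```text
t: 7.8
eef_pos: [0.4013, 0.3431, 0.2131]
ee_rot: [3.141, 0.0, 3.055]
force: [-0.5, -0.7, -1.7]
width: 0.014
```

Call:
arm_command:
  targets:
    - [[0, 0, 0], [0, 0, -1], 1]
    - [[0, 0, 0], [0, 0, -1], 1]
    - [[0, 0, 0], [0, 0, 0], 1]

```text
t: 8.1
eef_pos: [0.4013, 0.3431, 0.2108]
ee_rot: [3.141, 0.0, 3.055]
force: [-0.2, 0.2, -0.9]
width: 0.0138
```

Call:
arm_command:
  targets:
    - [[0, 0, 0], [0, 0, -0.5], 1]
    - [[0, 0, 0], [0, 0, 0], 0.8]
    - [[0, 0, 0], [0, 0, 0], 0.6]
    - [[0, 0, 0], [0, 0, 0], 0.6]
    - [[0, 0, 0], [0, 0, 0], 0.6]
    - [[0, 0, 0], [0, 0, 0], 0.6]
    - [[0, 0, 0], [0, 0, 0], 0.6]

```text
t: 8.8
eef_pos: [0.4013, 0.343, 0.2101]
ee_rot: [-3.142, 0.0, 3.054]
force: [-0.3, 0.1, -0.3]
width: 0.0348
```

Call:
arm_command:
  targets:
    - [[0, 0, 0], [0, 0, 10], 0.5]
    - [[0, 0, 0], [0, 0, 20], 0.4]
    - [[0, 0, 0], [0, 0, 30], 0.2]
    - [[0, 0, 0], [0, 0, 40], 0]
    - [[0, 0, 0], [0, 0, 40], 0]
    - [[0, 0, 0], [0, 0, 5], 0]

```text
t: 9.4
eef_pos: [0.4021, 0.3439, 0.3613]
ee_rot: [3.134, 0.005, 3.055]
force: [0.6, 0.6, -0.2]
width: 0.0772
```

```bash
python3 w.py w3; python3 w.py t3 top; python3 - <<'E'
from h import *
im,d,P=load('pics/w3.npz'); z=P[...,2]
hsv=cv2.cvtColor(im,cv2.COLOR_RGB2HSV); H,S,V=[hsv[...,i].astype(int) for i in range(3)]
r=((H<8)|(H>172))&(S>120)&(z>.008)&(z<.025)
n,l,st,c=cv2.connectedComponentsWithStats(r.astype(np.uint8))
for i in range(1,n):
    if st[i,4]>60: print('strip',st[i],rect(P[l==i][:,:2]))
r=((H<8)|(H>172))&(S>120)&(z>.045)&(z<.06); print('handle',rect(P[r][:,:2]))
k=(z>.026)&(z<.034)&(abs(P[...,0]-.4)<.06)&(abs(P[...,1]-.342)<.05); k=cv2.morphologyEx(k.astype(np.uint8),cv2.MORPH_OPEN,np.ones((3,3),np.uint8))>0
print('plate',k.sum(),rect(P[k][:,:2]),np.median(z[k]))
E
```

```text
9.4 [0.4021 0.3439 0.3613] [3.134  0.0049 3.0552] [ 0.6  0.6 -0.2] 0.07724746801555173 [ 1.08  0.15 -0.38  0.   -1.04 -2.74]
9.45 [0.4017 0.3435 0.3596] [3.1353 0.0035 3.0548] [-0.4  0.2  0.5] 0.08145356463594416 [ 1.08  0.15 -0.38  0.   -1.03 -2.74]
strip [222 126  59   3 154] (array([358.4, 347.3]), np.float32(56.1), np.float32(2.4), np.float32(85.0))
strip [225 208  54   3 156] (array([443. , 340.3]), np.float32(55.7), np.float32(3.4), np.float32(84.5))
handle (array([400.8, 343.6]), np.float32(27.1), np.float32(12.8), np.float32(175.2))
plate 2139 (array([401.2, 343.6]), np.float32(63.8), np.float32(42.1), np.float32(175.0)) 0.029438579938621923
```

View pics/w3.png

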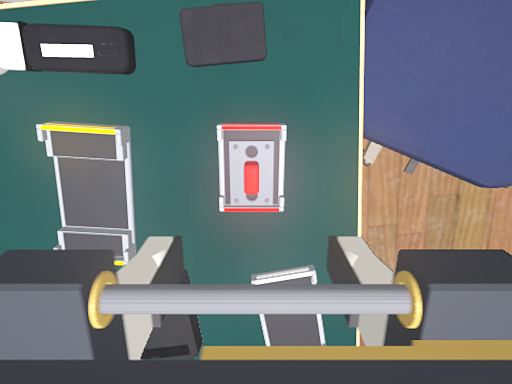

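The plate sits centred in the red tray (plate at (251,178)), less than 1 mm off by measurement, flat. Returning to the jig for the board.

Call:
arm_command:
  targets:
    - [[0, 0, 0.01], [13, -30, 5], 0]
    - [[0, 0, 0.01], [15, -34, 0], 0]
    - [[0, 0, 0.01], [15, -34, 0], 0]
    - [[0, 0, 0.01], [15, -34, 0], 0]
    - [[0, 0, 0.01], [15, -34, 0], 0]
    - [[0, 0, 0.01], [15, -34, 0], 0]
    - [[0, 0, 0.01], [15, -34, 0], 0]
    - [[0, 0, 0.01], [15, -34, 0], 0]

```text
t: 10.3
eef_pos: [0.5192, 0.0734, 0.3589]
ee_rot: [-3.141, -0.002, 3.135]
force: [0.4, 0.3, -0.6]
width: 0.0876
```

Call:
arm_command:
  targets:
    - [[0, 0, 0.01], [15, -34, 0], 0]
    - [[0, 0, 0.01], [15, -34, 0], 0]
    - [[0, 0, 0.01], [15, -34, 0], 0]
    - [[0, 0, 0.01], [15, -34, 0], 0]
    - [[0, 0, 0.012], [7, -16, 0], 0]
    - [[0, 0, 0], [0, 0, 0], 0]
    - [[0, 0, 0], [0, 0, 0], 0]

```text
t: 11.0
eef_pos: [0.5859, -0.0773, 0.3587]
ee_rot: [3.142, -0.002, -3.098]
force: [0.3, 0.0, 0.0]
width: 0.0876
```

```bash
python3 w.py w4; cat > m2.py <<'E'
import sys
from h import *
im,d,P=load(f'pics/{sys.argv[1]}.npz'); z=P[...,2]
box=(abs(P[...,0]-.588)<.085)&(abs(P[...,1]+.077)<.045)&(d>0); box[235:]=0
for lo,hi in ((.052,.066),(.041,.053),(.041,.066),(.028,.066),(.011,.066)):
    k=box&(z>lo)&(z<hi); k=cv2.morphologyEx(k.astype(np.uint8),cv2.MORPH_OPEN,np.ones((3,3),np.uint8))>0
    if k.sum()>30: print(lo,hi,k.sum(),rect(P[k][:,:2]),np.percentile(z[k],[5,50,95]).round(4))
hsv=cv2.cvtColor(im,cv2.COLOR_RGB2HSV); H,S,V=[hsv[...,i].astype(int) for i in range(3)]
r=(H>45)&(H<80)&(S>120)&(z>.005)&(z<.025)&(P[...,1]<-.15); r[235:]=0
n,l,st,c=cv2.connectedComponentsWithStats(r.astype(np.uint8),connectivity=8)
for i in range(1,n):
    if st[i,4]>60: print('green strip',st[i],rect(P[l==i][:,:2]))
E
python3 m2.py w4
```

```text
11.0 [ 0.5859 -0.0773  0.3587] [ 3.1416e+00 -2.5000e-03 -3.0984e+00] [0.3 0.  0. ] 0.08758587374554481 [ 0.2   0.26 -0.24 -0.   -1.07 -1.73]
0.052 0.066 1849 (array([586.8, -76.7]), np.float32(78.8), np.float32(44.0), np.float32(2.4)) [0.0547 0.0594 0.0607]
0.041 0.053 3287 (array([587.5, -76.4]), np.float32(99.9), np.float32(48.0), np.float32(2.4)) [0.0447 0.0471 0.0492]
0.041 0.066 5310 (array([587.6, -76.6]), np.float32(99.9), np.float32(48.0), np.float32(2.1)) [0.0449 0.0479 0.0602]
0.028 0.066 6331 (array([586.5, -76.7]), np.float32(115.8), np.float32(52.5), np.float32(2.4)) [0.0331 0.0475 0.0602]
0.011 0.066 9471 (array([583.5, -76.8]), np.float32(136.3), np.float32(72.1), np.float32(2.5)) [0.0167 0.0455 0.0599]
green strip [ 76 128  57   8  64] (array([ 550.6, -226.4]), np.float32(55.9), np.float32(0.7), np.float32(99.2))
green strip [ 73 131  60  10 179] (array([ 553.5, -226. ]), np.float32(59.4), np.float32(3.4), np.float32(99.5))
green strip [100 228  56   7 129] (array([ 655.3, -209.3]), np.float32(59.0), np.float32(3.6), np.float32(99.7))
```

View pics/w4.png

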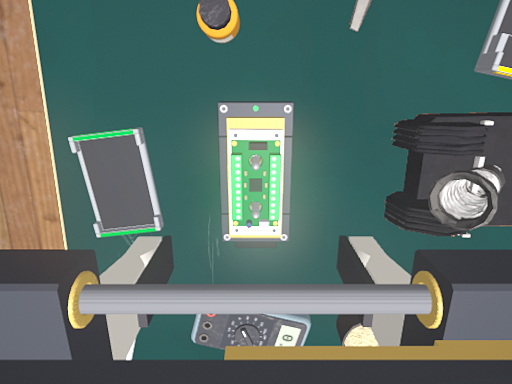

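Board visible at (255,183), all parts centred on (587, −76.6) mm. Descending to grip the board.

Call:
arm_command:
  targets:
    - [[0, 0, 0], [1, 0.7, -25], 0]
    - [[0, 0, 0], [0, 0, -30], 0]
    - [[0, 0, 0], [0, 0, -30], 0]
    - [[0, 0, 0], [0, 0, -20], 0.15]
    - [[0, 0, 0], [0, 0, -12], 0.25]
    - [[0, 0, 0], [0, 0, -7], 0.25]
    - [[0, 0, 0], [0, 0, -4], 0.25]
    - [[0, 0, 0], [0, 0, -2], 0.25]

```text
t: 11.85
eef_pos: [0.5875, -0.076, 0.2306]
ee_rot: [3.142, 0.001, -3.096]
force: [-0.5, 0.1, 0.6]
width: 0.0658
```

Call:
arm_command:
  targets:
    - [[0, 0, 0], [0, 0, -1], 0.3]
    - [[0, 0, 0], [0, 0, 0], 0.35]

```text
t: 12.05
eef_pos: [0.5874, -0.0763, 0.2298]
ee_rot: [3.141, 0.001, -3.097]
force: [0.7, 0.4, -0.1]
width: 0.0591
```

Call:
arm_command:
  targets:
    - [[0, 0, 0], [0, -0.3, -2], 0.35]
    - [[0, 0, 0], [0, 0, -1.2], 0.35]
    - [[0, 0, 0], [0, 0, 0], 0.5]
    - [[0, 0, 0], [0, 0, 0], 0.6]
    - [[0, 0, 0], [0, 0, 0], 0.7]
    - [[0, 0, 0], [0, 0, 0], 0.8]
    - [[0, 0, 0], [0, 0, 0], 1]
    - [[0, 0, 0], [0, 0, 0], 1]
  squeeze: 25

```text
t: 12.85
eef_pos: [0.5873, -0.0766, 0.226]
ee_rot: [-3.142, 0.0, -3.097]
force: [-0.7, -0.2, -0.7]
width: 0.0436
```

Call:
arm_command:
  targets:
    - [[0, 0, 0], [0, 0, 0], 1]
    - [[0, 0, 0], [0, 0, 0], 1]

```text
t: 13.05
eef_pos: [0.5873, -0.0766, 0.226]
ee_rot: [-3.142, 0.0, -3.097]
force: [-0.1, -0.7, -0.1]
width: 0.0438
```

Opening 43.8 mm, which matches the board. Lifting.

Call:
arm_command:
  targets:
    - [[0, 0, 0], [0, 0, 3], 1]
    - [[0, 0, 0], [0, 0, 5], 1]
    - [[0, 0, 0], [0, 0, 8], 1]
    - [[0, 0, 0], [0, 0, 10], 1]
    - [[0, 0, 0], [0, 0, 10], 1]
    - [[0, 0, 0], [0, 0, 12], 1]
    - [[0, 0, 0], [0, 0, 0], 1]

```text
t: 13.75
eef_pos: [0.588, -0.0765, 0.2764]
ee_rot: [3.141, 0.004, -3.096]
force: [0.8, -0.1, -0.7]
width: 0.0438
```

```bash
python3 w.py s2 side; python3 - <<'E'
import cv2
a=cv2.imread('pics/s2.png'); cv2.imwrite('pics/s2c.png',cv2.resize(a[120:300,220:420],None,fx=3,fy=3))
E
```

```text
13.75 [ 0.588  -0.0765  0.2764] [ 3.1415  0.0037 -3.0964] [ 0.8 -0.1 -0.7] 0.04377370948759933 [ 0.2   0.34 -0.34  0.   -0.89 -1.73]
```

View pics/s2c.png

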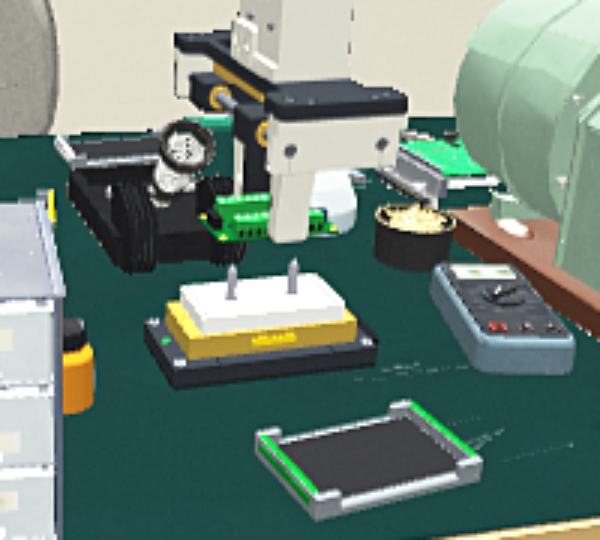

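The board is held level, with the nest plate and cassette still on the posts. Moving to the green tray.

Call:
arm_command:
  targets:
    - [[0, 0, 0], [0, 0, 15], 1]
    - [[0, 0, 0.02], [2.4, -15, 0], 1]
    - [[0, 0, 0.02], [3, -28, 0], 1]
    - [[0, 0, 0.02], [3, -28, 0], 1]
    - [[0, 0, 0.02], [3, -28, 0], 1]
    - [[0, 0, 0.02], [3, -27, 0], 1]
    - [[0, 0, 0.019], [2, -15, 0], 1]
    - [[0, 0, 0], [0, 0, 0], 1]

```text
t: 14.6
eef_pos: [0.6034, -0.2194, 0.2881]
ee_rot: [3.141, -0.001, -2.98]
force: [-0.2, -0.3, -0.4]
width: 0.0435
```

Call:
arm_command:
  targets:
    - [[0, 0, 0], [0, 0, 0], 1]
    - [[0, 0, 0], [0, 0, 0], 1]

```text
t: 14.8
eef_pos: [0.6035, -0.217, 0.2887]
ee_rot: [3.141, -0.001, -2.978]
force: [-0.9, 0.3, -0.9]
width: 0.0437
```

```bash
python3 w.py w5; python3 w.py t5 top; python3 - <<'E'
from h import *
im,d,P=load('pics/t5.npz'); print(im.shape)
cv2.imwrite('pics/t5c.png',cv2.resize(im[80:220,280:420],None,fx=4,fy=4)[:,:,::-1])
im,d,P=load('pics/w5.npz'); z=P[...,2]
hsv=cv2.cvtColor(im,cv2.COLOR_RGB2HSV); H,S,V=[hsv[...,i].astype(int) for i in range(3)]
r=(H>45)&(H<80)&(S>120)&(z>.005)&(z<.025)&(P[...,1]<-.15); r[240:]=0
n,l,st,c=cv2.connectedComponentsWithStats(r.astype(np.uint8),connectivity=8)
for i in range(1,n):
    if st[i,4]>60: print('green strip',st[i],rect(P[l==i][:,:2]))
r=(H>40)&(H<85)&(S>80)&(z>.09)&(z<.15); r[240:]=0
print('board',r.sum(),rect(P[r][:,:2]),np.percentile(z[r],[5,50,95]))
E
```

```text
14.8 [ 0.6035 -0.217   0.2887] [ 3.1413e+00 -5.0000e-04 -2.9778e+00] [-0.9  0.3 -0.9] 0.04367035572601452 [-0.04  0.4  -0.21 -0.   -0.96 -1.37]
14.85 [ 0.6036 -0.2168  0.2888] [ 3.1414e+00 -2.0000e-04 -2.9773e+00] [-0.8  1.  -1.3] 0.04367766093635515 [-0.04  0.4  -0.21 -0.   -0.96 -1.37]
(384, 512, 3)
green strip [217 126  73   2 144] (array([ 550.6, -226.4]), np.float32(54.8), np.float32(0.7), np.float32(99.4))
green strip [214 129  79   5 318] (array([ 553.6, -225.8]), np.float32(59.0), np.float32(3.3), np.float32(98.8))
board 4328 (array([ 579.7, -220.2]), np.float32(50.7), np.float32(34.6), np.float32(99.4)) [0.10932257 0.11066187 0.12263426]
```

View pics/w5.png

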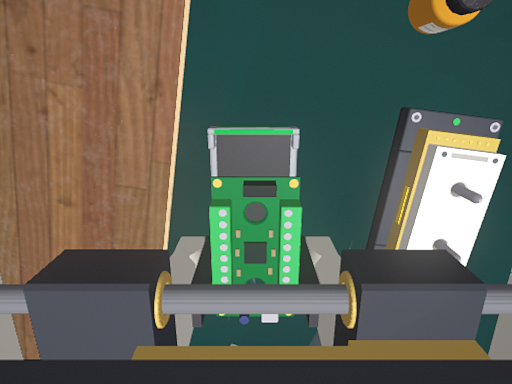

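Board and tray line up in view (tray strip at (256,131), board edges u 211–301). Lowering.

Call:
arm_command:
  targets:
    - [[0, 0, 0], [0.8, -0.9, -20], 1]
    - [[0, 0, 0], [0, 0, -25], 1]
    - [[0, 0, 0], [0, 0, -20], 1]
    - [[0, 0, 0], [0, 0, -15], 1]
    - [[0, 0, 0], [0, 0, -8], 1]
    - [[0, 0, 0], [0, 0, -6], 1]
    - [[0, 0, 0], [0, 0, -3], 1]
    - [[0, 0, 0], [0, 0, 0], 1]

```text
t: 15.7
eef_pos: [0.6046, -0.2185, 0.1921]
ee_rot: [-3.141, 0.0, -2.978]
force: [-0.3, 0.5, -0.3]
width: 0.0437
```

Call:
arm_command:
  targets:
    - [[0, 0, 0], [0, 0, -1], 1]
    - [[0, 0, 0], [0, 0, -1], 1]
    - [[0, 0, 0], [0, 0, 0], 1]

```text
t: 16.0
eef_pos: [0.6045, -0.2185, 0.1903]
ee_rot: [-3.141, 0.0, -2.978]
force: [-0.5, -0.4, -0.5]
width: 0.0439
```

Call:
arm_command:
  targets:
    - [[0, 0, 0], [0, 0, -1], 1]
    - [[0, 0, 0], [0, 0, -1], 1]
    - [[0, 0, 0], [0, 0, 0], 1]

```text
t: 16.3
eef_pos: [0.6045, -0.2185, 0.188]
ee_rot: [-3.142, 0.0, -2.978]
force: [-0.7, 0.4, 0.1]
width: 0.0432
```

Call:
arm_command:
  targets:
    - [[0, 0, 0], [0, 0, -0.4], 1]
    - [[0, 0, 0], [0, 0, 0], 0.45]
    - [[0, 0, 0], [0, 0, 0], 0.35]
    - [[0, 0, 0], [0, 0, 0], 0.3]
    - [[0, 0, 0], [0, 0, 0], 0.3]
    - [[0, 0, 0], [0, 0, 0], 0.3]
    - [[0, 0, 0], [0, 0, 0], 0.3]

```text
t: 17.0
eef_pos: [0.6044, -0.2185, 0.1875]
ee_rot: [3.142, -0.0, -2.978]
force: [0.7, -0.0, 0.5]
width: 0.0611
```

Call:
arm_command:
  targets:
    - [[0, 0, 0], [0, 0, 8], 0.25]
    - [[0, 0, 0], [0, 0, 20], 0.2]
    - [[0, 0, 0], [0, 0, 40], 0]
    - [[0, 0, 0], [0, 0, 40], 0]
    - [[0, 0, 0], [0, 0, 40], 0]
    - [[0, 0, -0.02], [-2, 20, 12], 0]
    - [[0, 0, 0], [0, 0, 0], 0]

```text
t: 17.7
eef_pos: [0.6028, -0.1975, 0.3515]
ee_rot: [-3.14, 0.006, -2.997]
force: [0.2, -0.4, -0.2]
width: 0.0875
```

```bash
python3 w.py w6; python3 - <<'E'
from h import *
im,d,P=load('pics/w6.npz'); z=P[...,2]
hsv=cv2.cvtColor(im,cv2.COLOR_RGB2HSV); H,S,V=[hsv[...,i].astype(int) for i in range(3)]
k=(H>40)&(H<85)&(S>80)&(z>.016)&(z<.03)&(P[...,1]<-.15);k[240:]=0
print('strips+',rect(P[k][:,:2]),np.percentile(z[k],[5,50,95]))
k=(H>40)&(H<85)&(S>120)&(z>.005)&(z<.03)&(P[...,1]<-.15)&(abs(P[...,0]-.604)<.046);k[240:]=0
k=cv2.morphologyEx(k.astype(np.uint8),cv2.MORPH_OPEN,np.ones((5,5),np.uint8))>0
print('board',rect(P[k][:,:2]),np.percentile(z[k],[5,50,95]))
E
```

```text
17.7 [ 0.6028 -0.1975  0.3515] [-3.1405  0.0058 -2.9973] [ 0.2 -0.4 -0.2] 0.08752569653041545 [-0.01  0.33 -0.16  0.   -1.08 -1.42]
strips+ (array([ 603.8, -218. ]), np.float32(106.5), np.float32(58.6), np.float32(9.3)) [0.01621472 0.02121225 0.02257436]
board (array([ 604.7, -217.9]), np.float32(81.9), np.float32(44.0), np.float32(8.4)) [0.00836032 0.00981289 0.0220303 ]
```

View pics/w6.png

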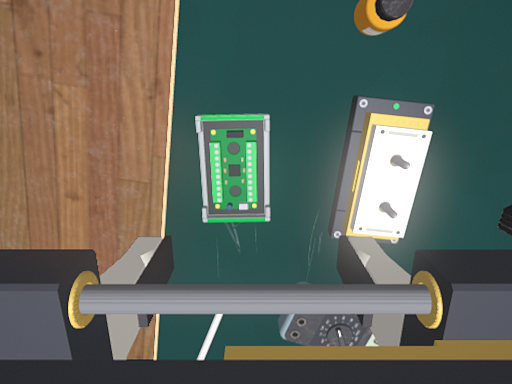

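Board lies centred in the green tray (about 1 mm off). Going back for the nest plate.

Call:
arm_command:
  targets:
    - [[0, 0, -0.02], [-3, 25, 0], 0]
    - [[0, 0, -0.02], [-4, 30, 0], 0]
    - [[0, 0, -0.02], [-4, 30, 0], 0]
    - [[0, 0, -0.02], [-3, 24, 0], 0]
    - [[0, 0, -0.019], [-2, 12, 0], 0]
    - [[0, 0, 0], [0, 0, 0], 0]
    - [[0, 0, 0], [0, 0, 0], 0]

```text
t: 18.45
eef_pos: [0.5864, -0.0777, 0.3468]
ee_rot: [-3.141, -0.001, -3.096]
force: [0.5, 0.3, 0.5]
width: 0.0876
```

```bash
python3 w.py w7; python3 m2.py w7
```

```text
18.45 [ 0.5864 -0.0777  0.3468] [-3.1414e+00 -1.4000e-03 -3.0956e+00] [0.5 0.3 0.5] 0.0876153538825068 [ 0.2   0.27 -0.26  0.   -1.05 -1.72]
0.052 0.066 69 (array([585.8, -77. ]), np.float32(47.6), np.float32(6.1), np.float32(3.9)) [0.0534 0.0594 0.0656]
0.041 0.053 5448 (array([585.8, -76.6]), np.float32(96.3), np.float32(48.1), np.float32(2.2)) [0.0443 0.0455 0.0466]
0.041 0.066 5545 (array([585.8, -76.6]), np.float32(96.3), np.float32(48.1), np.float32(2.2)) [0.0443 0.0455 0.0468]
0.028 0.066 6544 (array([584.2, -77.2]), np.float32(111.1), np.float32(52.5), np.float32(2.4)) [0.0332 0.0454 0.0467]
0.011 0.066 9916 (array([581.3, -76.9]), np.float32(131.7), np.float32(72.2), np.float32(2.4)) [0.0166 0.0446 0.0465]
green strip [ 69 128  60   8  61] (array([ 550.6, -226.4]), np.float32(55.9), np.float32(0.5), np.float32(99.3))
green strip [ 66 130  63  11 205] (array([ 554.1, -225.7]), np.float32(58.8), np.float32(5.0), np.float32(99.2))
green strip [  79  143   65   83 2699] (array([ 604.9, -219.2]), np.float32(82.8), np.float32(48.1), np.float32(8.9))
```

Call:
arm_command:
  targets:
    - [[0, 0, 0], [0.6, 0.8, -25], 0]
    - [[0, 0, 0], [0, 0, -30], 0]
    - [[0, 0, 0], [0, 0, -30], 0.1]
    - [[0, 0, 0], [0, 0, -20], 0.2]
    - [[0, 0, 0], [0, 0, -12], 0.25]
    - [[0, 0, 0], [0, 0, -7], 0.25]
    - [[0, 0, 0], [0, 0, -3], 0.3]
    - [[0, 0, 0], [0, 0, 0], 0.3]

```text
t: 19.3
eef_pos: [0.5873, -0.0769, 0.2209]
ee_rot: [-3.142, 0.001, -3.097]
force: [0.2, -0.6, 0.0]
width: 0.0616
```

Call:
arm_command:
  targets:
    - [[0, 0, 0], [0, 0.2, -3], 0.3]
    - [[0, 0, 0], [0, 0, -2.3], 0.3]
    - [[0, 0, 0], [0, 0, 0], 0.4]
    - [[0, 0, 0], [0, 0, 0], 0.5]
    - [[0, 0, 0], [0, 0, 0], 0.7]
    - [[0, 0, 0], [0, 0, 0], 1]
    - [[0, 0, 0], [0, 0, 0], 1]
    - [[0, 0, 0], [0, 0, 0], 1]
  squeeze: 30

```text
t: 20.1
eef_pos: [0.5871, -0.0764, 0.2155]
ee_rot: [3.142, 0.0, -3.097]
force: [-0.6, 0.7, 2.7]
width: 0.0476
```

Call:
arm_command:
  targets:
    - [[0, 0, 0], [0, 0, 0], 1]

```text
t: 20.2
eef_pos: [0.5871, -0.0765, 0.2155]
ee_rot: [3.142, 0.0, -3.097]
force: [-0.8, 0.5, 4.6]
width: 0.0476
```

Call:
arm_command:
  targets:
    - [[0, 0, 0], [0, 0, 2], 1]
    - [[0, 0, 0], [0, 0, 4], 1]
    - [[0, 0, 0], [0, 0, 8], 1]
    - [[0, 0, 0], [0, 0, 10], 1]
    - [[0, 0, 0], [0, 0, 12], 1]
    - [[0, 0, 0], [0, 0, 12], 1]
    - [[0, 0, 0], [0, 0, 6], 1]
    - [[0, 0, 0], [0, 0, 0], 1]

```text
t: 21.0
eef_pos: [0.5874, -0.0764, 0.2708]
ee_rot: [3.141, 0.003, -3.097]
force: [0.4, 0.7, -0.5]
width: 0.0472
```

```bash
python3 w.py s3 side; python3 - <<'E'
import cv2
a=cv2.imread('pics/s3.png'); cv2.imwrite('pics/s3c.png',cv2.resize(a[120:300,220:420],None,fx=3,fy=3))
E
```

```text
21.0 [ 0.5874 -0.0764  0.2708] [ 3.1413e+00  2.5000e-03 -3.0967e+00] [ 0.4  0.7 -0.5] 0.04717473452226569 [ 0.2   0.34 -0.35  0.   -0.88 -1.73]
```

View pics/s3c.png

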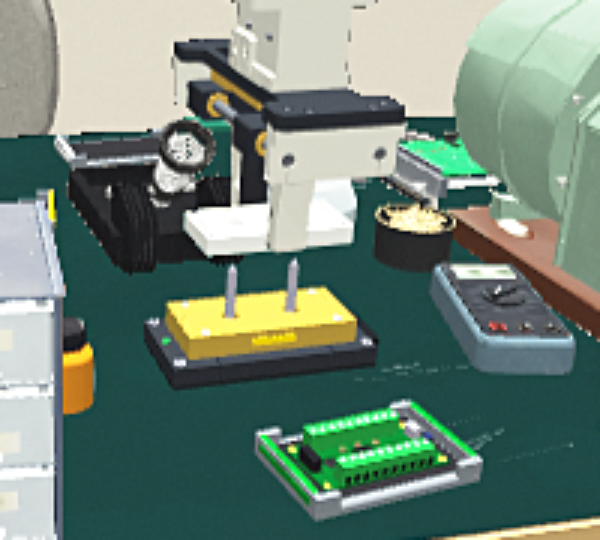

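The nest plate is held level and the cassette stays put. Raising it above the stand, then over to the white tray.

Call:
arm_command:
  targets:
    - [[0, 0, 0], [0, 0, 25], 1]
    - [[0, 0, 0], [0, 0, 30], 1]
    - [[0, 0, 0], [0, 8, 22], 1]
    - [[0, 0, 0.005], [0, 25, 5], 1]
    - [[0, 0, 0.005], [0, 34, 0], 1]
    - [[0, 0, 0.005], [0, 35, 0], 1]
    - [[0, 0, 0.005], [0, 35, 0], 1]
    - [[0, 0, 0.005], [0, 35, 0], 1]

```text
t: 21.85
eef_pos: [0.5867, 0.0968, 0.3506]
ee_rot: [-3.141, -0.001, -3.072]
force: [0.5, -0.1, -1.0]
width: 0.0477
```

Call:
arm_command:
  targets:
    - [[0, 0, 0.005], [0, 35, 0], 1]
    - [[0, 0, 0.005], [0, 35, 0], 1]
    - [[0, 0, 0.005], [0, 35, 0], 1]
    - [[0, 0, 0.005], [0, 35, 0], 1]
    - [[0, 0, 0.005], [1, 35, 0], 1]
    - [[0, 0, 0], [1, 35, 0], 1]
    - [[0, 0, 0], [1, 35, 0], 1]
    - [[0, 0, 0], [0, 22, 0], 1]

```text
t: 22.65
eef_pos: [0.5898, 0.3648, 0.35]
ee_rot: [-3.141, -0.001, -3.046]
force: [0.7, 0.0, -2.6]
width: 0.0476
```

Call:
arm_command:
  targets:
    - [[0, 0, 0], [0, 10, 0], 1]
    - [[0, 0, 0], [0, 0, 0], 1]
    - [[0, 0, 0], [0, 0, 0], 1]

```text
t: 22.95
eef_pos: [0.59, 0.3717, 0.3508]
ee_rot: [-3.141, -0.001, -3.047]
force: [-0.2, 0.5, -1.0]
width: 0.0474
```

```bash
python3 w.py w8; python3 - <<'E'
from h import *
im,d,P=load('pics/w8.npz'); z=P[...,2]
k=(z>.0122)&(z<.022)&(abs(P[...,0]-.56)<.09)&(abs(P[...,1]-.372)<.06); k[240:]=0
n,l,st,c=cv2.connectedComponentsWithStats(k.astype(np.uint8),connectivity=8)
for i in range(1,n):
    if st[i,4]>60: print('wall',st[i],rect(P[l==i][:,:2]))
k=(z>.13)&(z<.19)&(abs(P[...,1]-.372)<.06); k[235:]=0
n,l,st,c=cv2.connectedComponentsWithStats(k.astype(np.uint8),connectivity=8)
for i in range(1,n):
    if st[i,4]>100: print('nest',st[i],rect(P[l==i][:,:2]),np.median(z[l==i]))
E
```

```text
22.95 [0.59   0.3717 0.3508] [-3.1409e+00 -9.0000e-04 -3.0471e+00] [-0.2  0.5 -1. ] 0.047358927423762354 [ 0.84  0.43 -0.01 -0.   -1.14 -2.32]
wall [217 108  80  18 552] (array([533.8, 368.4]), np.float32(73.9), np.float32(15.5), np.float32(95.4))
nest [ 204  159  104   76 7393] (array([558.5, 369.4]), np.float32(48.3), np.float32(36.3), np.float32(95.1)) 0.18078133539489005
```

View pics/w8.png

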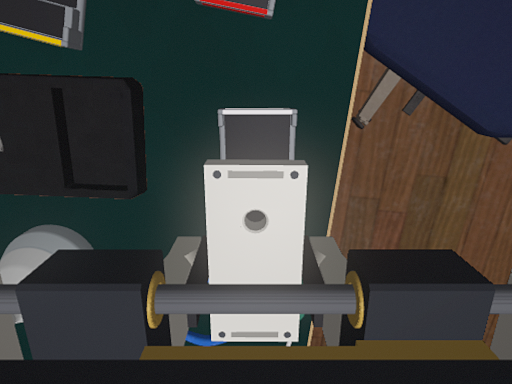

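Call:
arm_command:
  targets:
    - [[0, 0, 0], [-1.2, 0.8, -20], 1]
    - [[0, 0, 0], [0, 0, -30], 1]
    - [[0, 0, 0], [0, 0, -30], 1]
    - [[0, 0, 0], [0, 0, -30], 1]
    - [[0, 0, 0], [0, 0, -20], 1]
    - [[0, 0, 0], [0, 0, -12], 1]
    - [[0, 0, 0], [0, 0, -8], 1]
    - [[0, 0, 0], [0, 0, -5], 1]

```text
t: 23.8
eef_pos: [0.5892, 0.373, 0.1965]
ee_rot: [3.141, 0.001, -3.047]
force: [-1.0, -0.4, -1.2]
width: 0.0476
```

Call:
arm_command:
  targets:
    - [[0, 0, 0], [0, 0, -2], 1]
    - [[0, 0, 0], [0, 0, -1], 1]
    - [[0, 0, 0], [0, 0, 0], 1]

```text
t: 24.1
eef_pos: [0.589, 0.3735, 0.194]
ee_rot: [3.141, 0.001, -3.047]
force: [-0.1, -0.3, -0.6]
width: 0.0475
```

Call:
arm_command:
  targets:
    - [[0, 0, 0], [0, 0, -1.5], 1]
    - [[0, 0, 0], [0, 0, -1.5], 1]
    - [[0, 0, 0], [0, 0, -1], 1]
    - [[0, 0, 0], [0, 0, 0], 1]
    - [[0, 0, 0], [0, 0, 0], 1]

```text
t: 24.6
eef_pos: [0.5888, 0.3734, 0.1895]
ee_rot: [3.141, 0.0, -3.047]
force: [-0.9, -0.4, 1.8]
width: 0.0476
```

Contact felt (+1.8 N). Releasing.

Call:
arm_command:
  targets:
    - [[0, 0, 0], [0, 0, 0], 0.42]
    - [[0, 0, 0], [0, 0, 0], 0.3]
    - [[0, 0, 0], [0, 0, 0], 0.25]
    - [[0, 0, 0], [0, 0, 0], 0.25]
    - [[0, 0, 0], [0, 0, 0], 0.25]
    - [[0, 0, 0], [0, 0, 0], 0.25]
    - [[0, 0, 0], [0, 0, 0], 0.25]

```text
t: 25.3
eef_pos: [0.5889, 0.3733, 0.1893]
ee_rot: [-3.142, 0.0, -3.047]
force: [-0.2, 0.7, 0.2]
width: 0.0658
```

Call:
arm_command:
  targets:
    - [[0, 0, 0], [0, 0, 8], 0.2]
    - [[0, 0, 0], [0, 0, 20], 0.1]
    - [[0, 0, 0], [0, 0, 40], 0]
    - [[0, 0, 0], [0, 0, 40], 0]
    - [[0, 0, 0], [0, 0, 40], 0]
    - [[0, 0, 0], [0, 0, 18], 0]
    - [[0, 0, 0], [0, 0, 0], 0]

```text
t: 26.0
eef_pos: [0.5894, 0.3737, 0.3604]
ee_rot: [3.137, 0.006, -3.046]
force: [-0.4, -0.1, 0.1]
width: 0.0876
```

```bash
python3 w.py w9; python3 - <<'E'
from h import *
im,d,P=load('pics/w9.npz'); z=P[...,2]
k=(z>.017)&(z<.024)&(abs(P[...,0]-.59)<.06)&(abs(P[...,1]-.372)<.04); k[240:]=0
k=cv2.morphologyEx(k.astype(np.uint8),cv2.MORPH_OPEN,np.ones((5,5),np.uint8))>0
print('nest',rect(P[k][:,:2]),np.percentile(z[k],[5,50,95]))
k=(z>.0055)&(z<.024)&(abs(P[...,0]-.59)<.09)&(abs(P[...,1]-.372)<.05); k[240:]=0
k=cv2.morphologyEx(k.astype(np.uint8),cv2.MORPH_OPEN,np.ones((3,3),np.uint8))>0
print('tray',rect(P[k][:,:2]))
E
```

```text
26.0 [0.5894 0.3737 0.3604] [ 3.1373  0.006  -3.0464] [-0.4 -0.1  0.1] 0.08756889046194506 [ 0.84  0.42  0.    0.   -1.15 -2.32]
nest (array([589.7, 373.8]), np.float32(100.0), np.float32(48.1), np.float32(5.1)) [0.01831367 0.01947738 0.02065145]
tray (array([588.8, 373.8]), np.float32(126.5), np.float32(73.7), np.float32(5.7))
```

View pics/w9.png

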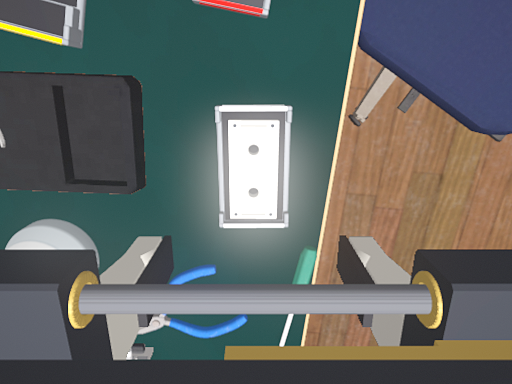

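Nest plate is centred in the white tray (within 1 mm). Returning for the cassette.

Call:
arm_command:
  targets:
    - [[0, 0, -0.005], [0, -30, 0], 0]
    - [[0, 0, -0.005], [-1, -38, 0], 0]
    - [[0, 0, -0.005], [0, -38, 0], 0]
    - [[0, 0, -0.005], [-1, -38, 0], 0]
    - [[0, 0, -0.005], [0, -38, 0], 0]
    - [[0, 0, -0.005], [0, -38, 0], 0]
    - [[0, 0, -0.005], [0, -38, 0], 0]
    - [[0, 0, -0.005], [0, -38, 0], 0]

```text
t: 26.85
eef_pos: [0.5862, 0.0757, 0.3541]
ee_rot: [-3.141, -0.002, -3.087]
force: [-0.6, -0.3, 0.8]
width: 0.0877
```

Call:
arm_command:
  targets:
    - [[0, 0, -0.005], [0, -38, 0], 0]
    - [[0, 0, -0.005], [0, -38, 0], 0]
    - [[0, 0, 0], [0, -38, 0], 0]
    - [[0, 0, 0], [0, -30, 0], 0]
    - [[0, 0, 0], [0, -10, 0], 0]
    - [[0, 0, 0], [0, 0, 0], 0]
    - [[0, 0, 0], [0, 0, 0], 0]

```text
t: 27.55
eef_pos: [0.5867, -0.0764, 0.3546]
ee_rot: [3.141, -0.001, -3.097]
force: [0.1, -0.2, 0.3]
width: 0.0879
```

```bash
python3 w.py wa; python3 m2.py wa
```

```text
27.55 [ 0.5867 -0.0764  0.3546] [ 3.1415e+00 -1.0000e-03 -3.0972e+00] [ 0.1 -0.2  0.3] 0.08787106935389526 [ 0.2   0.26 -0.25 -0.   -1.06 -1.73]
0.052 0.066 67 (array([585.5, -76.3]), np.float32(47.0), np.float32(6.3), np.float32(1.2)) [0.0526 0.0586 0.0655]
0.041 0.066 122 (array([585.6, -76.8]), np.float32(47.2), np.float32(6.5), np.float32(2.3)) [0.0427 0.0537 0.0652]
0.028 0.066 6435 (array([586.2, -76.8]), np.float32(115.1), np.float32(52.1), np.float32(2.4)) [0.0323 0.0335 0.0349]
0.011 0.066 9724 (array([583.4, -76.8]), np.float32(135.9), np.float32(72.2), np.float32(2.3)) [0.0166 0.033  0.0347]
green strip [ 69 129  61  11 195] (array([ 553.5, -226. ]), np.float32(59.3), np.float32(3.4), np.float32(99.5))
green strip [  81  142   64   81 2595] (array([ 605.5, -220.1]), np.float32(83.3), np.float32(50.0), np.float32(8.8))
green strip [ 98 228  55   7 129] (array([ 655. , -208.8]), np.float32(58.3), np.float32(3.3), np.float32(99.6))
```

View pics/wa.png

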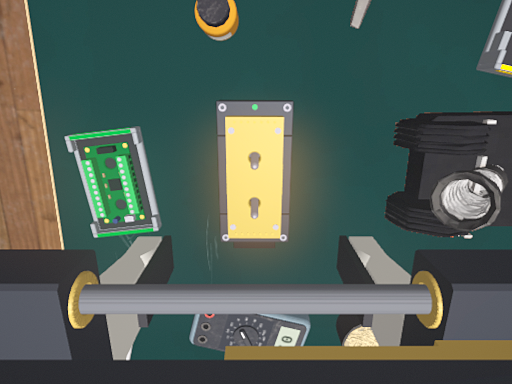

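Call:
arm_command:
  targets:
    - [[0, 0, 0], [0.3, -0.2, -25], 0]
    - [[0, 0, 0], [0, 0, -30], 0]
    - [[0, 0, 0], [0, 0, -30], 0]
    - [[0, 0, 0], [0, 0, -30], 0.1]
    - [[0, 0, 0], [0, 0, -18], 0.15]
    - [[0, 0, 0], [0, 0, -10], 0.2]
    - [[0, 0, 0], [0, 0, -5], 0.25]
    - [[0, 0, 0], [0, 0, 0], 0.25]

```text
t: 28.4
eef_pos: [0.5874, -0.0763, 0.2072]
ee_rot: [-3.141, -0.0, -3.096]
force: [0.2, -0.3, 0.5]
width: 0.0661
```

Call:
arm_command:
  targets:
    - [[0, 0, 0], [0, -0.3, -4], 0.25]
    - [[0, 0, 0], [0, 0, -3.5], 0.25]
    - [[0, 0, 0], [0, 0, 0], 0.35]
    - [[0, 0, 0], [0, 0, 0], 0.45]
    - [[0, 0, 0], [0, 0, 0], 0.7]
    - [[0, 0, 0], [0, 0, 0], 1]
    - [[0, 0, 0], [0, 0, 0], 1]
    - [[0, 0, 0], [0, 0, 0], 1]
  squeeze: 35

```text
t: 29.2
eef_pos: [0.5872, -0.0772, 0.2001]
ee_rot: [-3.142, 0.0, -3.097]
force: [0.1, 0.7, 2.6]
width: 0.0518
```

Call:
arm_command:
  targets:
    - [[0, 0, 0], [0, 0, 0], 1]

```text
t: 29.3
eef_pos: [0.5872, -0.0772, 0.2001]
ee_rot: [-3.142, 0.0, -3.097]
force: [-0.8, -0.4, 3.6]
width: 0.0517
```

Call:
arm_command:
  targets:
    - [[0, 0, 0], [0, 0, 2], 1]
    - [[0, 0, 0], [0, 0, 4], 1]
    - [[0, 0, 0], [0, 0, 8], 1]
    - [[0, 0, 0], [0, 0, 12], 1]
    - [[0, 0, 0], [0, 0, 14], 1]
    - [[0, 0, 0], [0, 0, 16], 1]
    - [[0, 0, 0], [0, 0, 14], 1]
    - [[0, 0, 0], [0, 0, 0], 1]

```text
t: 30.1
eef_pos: [0.588, -0.0771, 0.2727]
ee_rot: [3.141, 0.005, -3.096]
force: [0.8, 0.9, -2.1]
width: 0.0515
```

```bash
python3 w.py s4 side; python3 - <<'E'
import cv2
a=cv2.imread('pics/s4.png'); cv2.imwrite('pics/s4c.png',cv2.resize(a[120:300,220:420],None,fx=3,fy=3))
E
```

```text
30.1 [ 0.588  -0.0771  0.2727] [ 3.1414  0.0046 -3.0964] [ 0.8  0.9 -2.1] 0.051500694348559355 [ 0.2   0.34 -0.34  0.   -0.88 -1.73]
```

View pics/s4c.png

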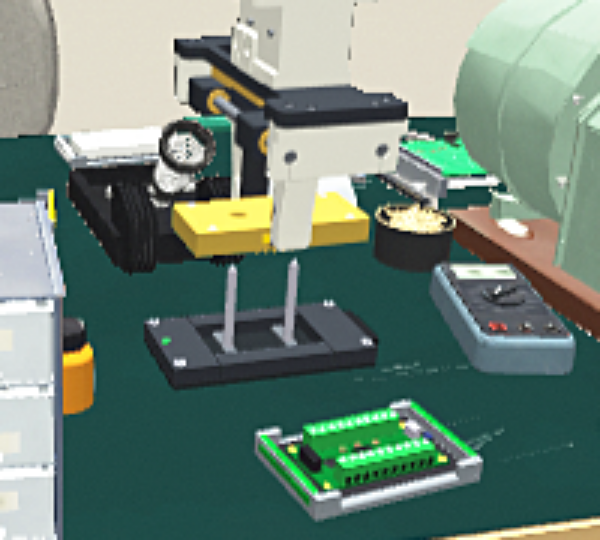

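Cassette is held level and clear of the posts. Carrying it to the yellow tray.

Call:
arm_command:
  targets:
    - [[0, 0, 0], [0, 0, 25], 1]
    - [[0, 0, 0], [0, 0, 30], 1]
    - [[0, 0, -0.015], [-8, 10, 20], 1]
    - [[0, 0, -0.02], [-15, 22, 0], 1]
    - [[0, 0, -0.02], [-20, 29, 0], 1]
    - [[0, 0, -0.02], [-20, 29, 0], 1]
    - [[0, 0, -0.02], [-20, 29, 0], 1]
    - [[0, 0, -0.02], [-20, 29, 0], 1]

```text
t: 30.95
eef_pos: [0.483, 0.0716, 0.3441]
ee_rot: [-3.141, -0.001, 3.07]
force: [0.6, 1.2, -2.1]
width: 0.0515
```

Call:
arm_command:
  targets:
    - [[0, 0, -0.02], [-20, 29, 0], 1]
    - [[0, 0, -0.02], [-20, 29, 0], 1]
    - [[0, 0, -0.02], [-17, 25, 0], 1]
    - [[0, 0, -0.02], [-10, 15, 0], 1]
    - [[0, 0, 0], [-4, 6, 0], 1]
    - [[0, 0, 0], [0, 0, 0], 1]
    - [[0, 0, 0], [0, 0, 0], 1]

```text
t: 31.65
eef_pos: [0.4133, 0.1744, 0.3445]
ee_rot: [-3.141, -0.0, 2.992]
force: [0.2, -0.6, -1.3]
width: 0.0517
```

```bash
python3 w.py wb; python3 - <<'E'
from h import *
im,d,P=load('pics/wb.npz'); z=P[...,2]
hsv=cv2.cvtColor(im,cv2.COLOR_RGB2HSV); H,S,V=[hsv[...,i].astype(int) for i in range(3)]
k=(H>18)&(H<35)&(S>110)&(z>.015)&(z<.035); k[220:]=0
n,l,st,c=cv2.connectedComponentsWithStats(k.astype(np.uint8),connectivity=8)
for i in range(1,n):
    if st[i,4]>40: print('strip',st[i],rect(P[l==i][:,:2]))
k=(z>.012)&(z<.034)&(abs(P[...,0]-.39)<.09)&(abs(P[...,1]-.175)<.055); k[235:]=0
n,l,st,c=cv2.connectedComponentsWithStats(k.astype(np.uint8),connectivity=8)
for i in range(1,n):
    if st[i,4]>60: print('wall',st[i],rect(P[l==i][:,:2]))
k=(z>.15)&(z<.20)&(abs(P[...,1]-.175)<.06); k[235:]=0
n,l,st,c=cv2.connectedComponentsWithStats(k.astype(np.uint8),connectivity=8)
for i in range(1,n):
    if st[i,4]>100: print('cass',st[i],rect(P[l==i][:,:2]),np.median(z[l==i]))
E
```

```text
31.65 [0.4133 0.1744 0.3445] [-3.1411e+00 -3.0000e-04  2.9919e+00] [ 0.2 -0.6 -1.3] 0.05172885708648888 [ 0.84  0.03 -0.55  0.   -0.99 -2.56]
strip [218 100  78   7 406] (array([344.9, 186.4]), np.float32(67.8), np.float32(5.4), np.float32(81.8))
wall [ 212  100   90   36 3053] (array([357.9, 184.6]), np.float32(77.9), np.float32(31.4), np.float32(81.4))
wall [246 214  18   7  84] (array([454.2, 168.6]), np.float32(16.9), np.float32(4.1), np.float32(83.7))
cass [  197   141   117    94 10428] (array([376.8, 180.6]), np.float32(52.4), np.float32(43.8), np.float32(81.5)) 0.17798882638775107
```

View pics/wb.png

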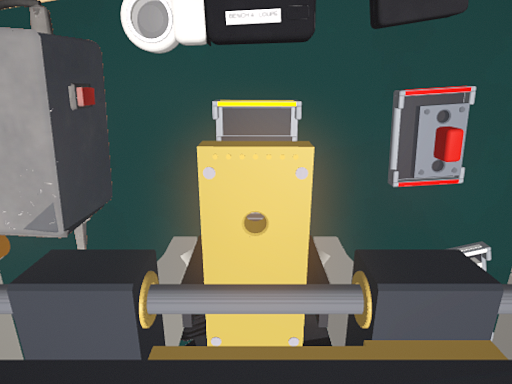

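Call:
arm_command:
  targets:
    - [[0, 0, 0], [0, 1.1, -20], 1]
    - [[0, 0, 0], [0, 0, -30], 1]
    - [[0, 0, 0], [0, 0, -30], 1]
    - [[0, 0, 0], [0, 0, -25], 1]
    - [[0, 0, 0], [0, 0, -15], 1]
    - [[0, 0, 0], [0, 0, -9], 1]
    - [[0, 0, 0], [0, 0, -6], 1]
    - [[0, 0, 0], [0, 0, -3], 1]

```text
t: 32.5
eef_pos: [0.4135, 0.1757, 0.2066]
ee_rot: [-3.142, 0.0, 2.991]
force: [0.0, 0.0, -1.9]
width: 0.0517
```

Call:
arm_command:
  targets:
    - [[0, 0, 0], [0, 0, -1], 1]
    - [[0, 0, 0], [0, 0, -1], 1]
    - [[0, 0, 0], [0, 0, 0], 1]

```text
t: 32.8
eef_pos: [0.4133, 0.176, 0.2052]
ee_rot: [3.141, 0.001, 2.992]
force: [0.0, -0.8, -2.5]
width: 0.0517
```

Call:
arm_command:
  targets:
    - [[0, 0, 0], [0, 0, -1], 1]
    - [[0, 0, 0], [0, 0, -1], 1]
    - [[0, 0, 0], [0, 0, -1], 1]
    - [[0, 0, 0], [0, 0, 0], 1]
    - [[0, 0, 0], [0, 0, 0], 1]

```text
t: 33.3
eef_pos: [0.4132, 0.176, 0.202]
ee_rot: [3.141, 0.0, 2.992]
force: [-1.7, -0.3, 4.1]
width: 0.0515
```

Contact felt (+4 N). Releasing.

Call:
arm_command:
  targets:
    - [[0, 0, 0], [0, 0, 0], 0.38]
    - [[0, 0, 0], [0, 0, 0], 0.25]
    - [[0, 0, 0], [0, 0, 0], 0.2]
    - [[0, 0, 0], [0, 0, 0], 0.2]
    - [[0, 0, 0], [0, 0, 0], 0.2]
    - [[0, 0, 0], [0, 0, 0], 0.2]
    - [[0, 0, 0], [0, 0, 0], 0.2]

```text
t: 34.0
eef_pos: [0.4132, 0.1759, 0.2017]
ee_rot: [-3.142, -0.0, 2.991]
force: [-0.1, 0.0, 0.8]
width: 0.07
```

Call:
arm_command:
  targets:
    - [[0, 0, 0], [0, 0, 8], 0.2]
    - [[0, 0, 0], [0, 0, 20], 0.1]
    - [[0, 0, 0], [0, 0, 40], 0]
    - [[0, 0, 0], [0, 0, 40], 0]
    - [[0, 0, 0], [0, 0, 40], 0]
    - [[0, 0, 0], [0, 0, 20], 0]
    - [[0, 0, 0], [0, 0, 0], 0]
    - [[0, 0, 0], [0, 0, 0], 0]

```text
t: 34.8
eef_pos: [0.4129, 0.1757, 0.3704]
ee_rot: [3.14, 0.001, 2.991]
force: [0.0, -0.4, -0.7]
width: 0.088
```

```bash
python3 w.py wc; python3 w.py tc top; python3 - <<'E'
from h import *
im,d,P=load('pics/wc.npz'); z=P[...,2]
k=(z>.031)&(z<.041)&(abs(P[...,0]-.41)<.08)&(abs(P[...,1]-.175)<.05); k[240:]=0
k=cv2.morphologyEx(k.astype(np.uint8),cv2.MORPH_OPEN,np.ones((5,5),np.uint8))>0
print('cass',rect(P[k][:,:2]),np.percentile(z[k],[5,50,95]))
k=(z>.012)&(z<.041)&(abs(P[...,0]-.41)<.1)&(abs(P[...,1]-.175)<.06); k[240:]=0
k=cv2.morphologyEx(k.astype(np.uint8),cv2.MORPH_OPEN,np.ones((3,3),np.uint8))>0
print('tray',rect(P[k][:,:2]))
im,d,P=load('pics/tc.npz')
cv2.imwrite('pics/tcc.png',cv2.resize(im[100:270,120:400],None,fx=2.8,fy=2.8,interpolation=cv2.INTER_CUBIC)[:,:,::-1])
E
```

```text
34.8 [0.4129 0.1757 0.3704] [3.1402e+00 6.0000e-04 2.9912e+00] [ 0.  -0.4 -0.7] 0.08796217393807565 [ 0.84  0.   -0.51 -0.   -1.05 -2.56]
34.85 [0.4128 0.1755 0.3695] [-3.1416e+00 -5.0000e-04  2.9911e+00] [-1.   0.4  0.5] 0.08763090749628613 [ 0.84  0.01 -0.52 -0.   -1.05 -2.56]
cass (array([413.4, 176.3]), np.float32(118.0), np.float32(52.1), np.float32(171.2)) [0.03429671 0.03549618 0.03667766]
tray (array([413.3, 176.3]), np.float32(143.7), np.float32(78.0), np.float32(171.5))
```

View pics/wc.png

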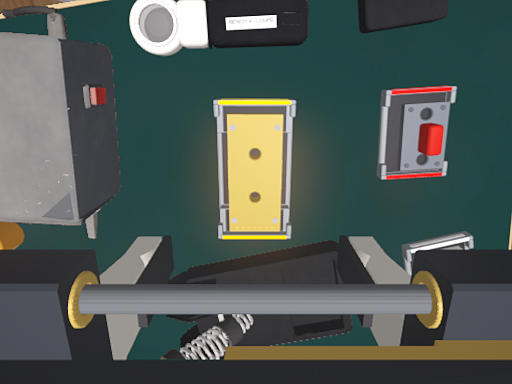

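View pics/tcc.png

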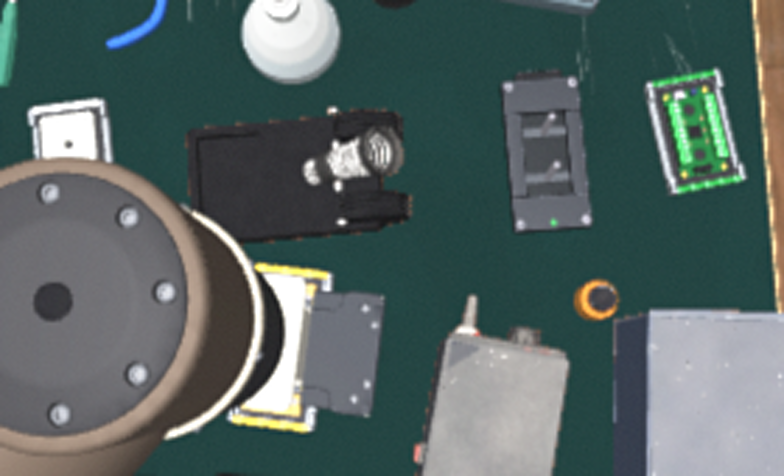

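The cassette is centred in the yellow tray, within 0.2 mm and flat. The board is in the green tray, the jig is bare, and the amber bottle stands where it was at crop (600,300). The arm is clear, so I'm handing in.

```bash
python3 -c "
from station import *
print(job_done()); print(get_state()['t'])"
```

```text
the job is handed in; nothing more can be done
None
the job is handed in; nothing more can be done
```

The jig is stripped: all four parts are in their own trays, and I handed the job in at about 35 s of the 102 s allowed. I took them top down, one at a time, each lifted straight up and set down gently before release.

Camera checks after each release:

| Part | Tray | Offset from tray centre |
|---|---|---|
| Pressure plate | red | about 0.5 mm |
| Circuit board | green | about 1 mm |
| Nest plate | white | about 1 mm |
| Probe cassette | yellow | about 0.2 mm |

- **Seating:** every part lay flat, with its top at the expected height to within about 1 mm, and turned no more than about 1° from its tray.
- **Bystander:** the amber bottle was still standing in the same place in the last overhead picture. I judged this by eye and did not measure it again.
- **Arm:** it was stopped with the fingers open, well above everything, when I handed in.
- **Upward force:** I saw about 4 N while closing on the nest plate and the cassette, and about 4 N when setting the cassette down. This did no visible harm.
- **Not re-checked:** in the last overhead view the arm hid the red tray, most of the yellow tray and part of the white one. The red and yellow trays looked right in the final wrist picture; the nest plate was last seen in full right after its release.
- **Verdict:** handing in gave no verdict, and no check failed.

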